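# Hold a fixture clamp open with its bayonet key

### The job

Fetch the bayonet key by sliding it straight out of the open end of its slotted rack, put it into the socket of the clamp fixture with its cross pin through the slots, push it down against the spring and turn it a quarter turn clockwise (seen from above) as far as it goes, which draws the clamp jaw back from the part in the fixture. The socket springs back when the key is let go, so finish while still gripping the key, keeping it seated upright and fully turned. Leave the milled block, the V block and the loose steel ring on the plate where they are.

Things in the scene. Friction and masses are not known exactly. Their poses are not given: they have to be found in the camera images.
- key_center (a point): Centre of the loose bayonet key (about 150 g, 80 mm tall) on its axis, half-way up. z up along its axis, x along cross pin and grip width; a half turn about z leaves it the same. Steel stem 18 mm dia. from 40 to 12 mm below here, tip tapered; cross pin 8 mm dia., 36 mm long, centre line 30 mm below; flange 40 mm dia. from 12 to 8 mm below.
- key_grip (a point): Centre of the key's flat upright aluminium grip, 20 mm above key_center, same axes: 14 mm thick (y, across which to pinch it), 40 mm wide (x), 48 mm tall; from just above the flange to the key's top.
- bayonet_key: The same key, its origin at the tip of the stem, 40 mm below key_center, same axes. It starts hanging upright by its flange in the rack, x along the rack's slot.
- key_rack: Fixed aluminium rack 65 x 64 mm, 65 mm high. Origin on the granite under the place where the key hangs (to a few mm); x along its slot (22 mm wide, for the stem), open to the rack's -x, the side nearer the fixture. The flange rests on a shelf at 52 mm height. The key can be raised 3 to 4 mm but not lifted out; it must slide to -x.
- rack_exit (a point): Middle of the rack's open end, at the top of its two rails, 25 mm on the -x side of the rack's origin, same axes. The rails (heights 60 to 65 mm) overhang the flange from both sides and leave a 26 mm gap (y) for the grip. Shelf and rails end here, so the key is free when its axis is over 20 mm beyond on the -x side.
- socket_mouth (a point): Centre of the socket's mouth in the flat top (60 x 60 mm, 46 mm over the granite) of the steel tower on the fixture. z up; x along the two pin slots and towards the jaw. Hole 22 mm square; slots 12 mm wide, 40 mm tip to tip. The wall is 10 mm thick, hollow below: the pin turns under it when key_center is under 16 mm above here; at 12 mm the flange touches (aim for 13).
- socket_plunger (a joint): Sprung brass plunger in the socket, m pushed down (0 to 0.0125). The stem's tip meets it when key_center is 22 mm above the mouth; it pushes up with 2.5 N at first, about 7.5 N with the flange down.
- socket_rotor (a joint): Turn of the two sprung dogs in the socket, rad, clockwise from above. The cross pin meets them after about 10 degrees of turn; they resist with 0.04 to 0.10 N m and stop hard at 1.4, when the key has turned about 90 degrees (pin along the mouth's y, marked by two dark lines on the top). Let go, the key is turned back and pushed up.
- clamp_jaw (a joint): Opening of the clamp jaw, a steel block 20 x 36 x 15 mm on the fixture, in m: 0 = closed on the ring, 0.008 = fully drawn back towards the tower. Moved by the dogs, 0.0057 m per rad.
- clamp_fixture: Fixed aluminium base plate 163 x 80 x 8 mm with socket tower, jaw and a fixed steel ring of 32 mm dia. Origin on the granite under the socket's axis; x towards jaw and ring; the plate reaches from x = -45 to 118 mm. All but the tower is lower than 25 mm.
- machine_head (a point): Point on the granite straight below the front lower edge (its middle) of the measuring machine's head, a fixed box overhead: all that is over 0.52 m high, beyond this point in x and within 80 mm to either side of it in y, is solid; a thinner ram and probe hang lower, 75 mm farther back. Keep the arm clear: carry things across on the robot's side.
- milled_block: Bystander: bare metal block 50 x 16 x 40 mm; origin at the centre of its underside.
- v_block: Bystander: steel V block 45 x 44 x 35 mm; origin at the centre of its underside.
- steel_ring: Bystander: plain steel ring, 33 mm dia., 20 mm high; origin at the centre of its underside.
Not all that is in view belongs to the job. Leave any brown look-alike of the bayonet_key alone.

How it is judged:
By the outcome, as a careful person would: the job done as asked, in the order asked, and still so for the second after the job is handed in, while the arm keeps its last pose, push and grip.
It also fails if it takes over 51 s, if anything falls off the work surface, if the arm or the gripper's body presses on something with over 40 N, if the wrist force passes 120 N, or if a joint passes its speed limit or range.

### The arm

A 6-joint arm with a two-finger parallel gripper is mounted at the origin on a cart in front of the work surface, level with it; the furniture and walls round the work are solid. World frame = base frame: x ahead of the robot, y to its left, z up, the work surface at z = 0. Lengths are in mm, angles in rad, forces in N, time in s.
With the tool pointing down it reaches from about 300 to 750 mm from the base axis. Payload 8.5 kg.
Tool frame: the origin (TCP) lies midway between the tips of the shut fingers; the grasp point (between the pads) lies 19 mm behind it; x points along the fingers, z is the direction in which the jaws open and shut, and the axes are right-handed (so a half turn about x gives the same grasp; the last joint's range is limited). The gripper opens to 85 mm and grips with 20 to 120 N. Pads are 22 mm wide; open, the fingers measure 114 mm over their backs; the gripper's body (76 mm by 85 mm) begins 54 mm behind the grasp point. The pads swing forward as they close: fully open they stand 13 mm farther back than shut.
Start: joints at [-1.491, 0.381, 1.297, -0, 1.464, -0.215], TCP at [159.796, -526.256, 231.322] pointing down, gripper open.
Joint ranges: [-3.11, 3.11], [-0.89, 2.33], [0.22, 2.48], [-1.42, 4.56], [0.17, 2.85], [-2.88, 2.88]. Speed limits (rad/s): [2.39, 2.39, 3.14, 3.14, 3.14, 3.14].

### API

Orientations are given as a 3x3 rotation matrix whose columns are the frame's x, y, z axes.
In Python, from workcell import env, optics gives the robot as it stands. The module is installed in compiled form; this text tells all that it offers.
- The arm moves only by the tool servo_tool, never from a script. Its argument "targets" is a list of rows, each an object of numbers: "tx", "ty", "tz": the shift along the tool's x, y, z in mm; "wx", "wy", "wz": the turn, a rotation vector about the tool's x, y, z in rad; "claw": the gripper command: -1 is fully open, 1 is shut, values between are in proportion. A call has 1 to 8 rows; each row shifts and turns the commanded pose from where the row before left it, along the tool's axes as they then stand; what a row does not reach is not made up. A row lasts 1/12 s, in which the tool goes at most 41.7 mm and 7.16 degrees, less where a joint would pass 70% of its speed; a pose out of reach is approached as far as the arm can. A call is refused whole if a number of a shift passes 41.7 or a number of a turn 0.125, either way. A call with a gripper value outside its range is refused whole. The fingers move at their own pace and stop on an object; "squeeze" is the grip in N (left out, the last holds). Time passes only in rows, so rows that do not move let the fingers close. It gives the time, the measured TCP pose, the force and the opening at its end, in the units of the state.
- env.sense(): the state, without advancing time (a new reading comes with each control period).
- optics.get_image(name): name is "side" or "top" or "wrist"; returns a dict with "color" (384x512x3 uint8, red, green, blue), "fx", "fy", "cx", "cy" (pixels), "R" (3x3) and "t" (3): a world point X has camera coordinates R X + t. Camera axes: x right, y down, z forward; pixel columns grow to the right and rows downward; lengths in mm; the calibration is good to about 2 mm. A picture is of the moment at which its call begins. There is no depth.
- env.finish_job(): hands the job in, once; it reports no verdict.
Trained networks look in the newest picture that a camera, given by its name, has taken for a name from the list of things; names that differ only in an ending like _2 or _b are one class to them, and where a whole thing is asked for, a point or a joint stands for the part that bears it (a point fixed in the world has none). Each returns a list of dicts, best first, with "p" (0 to 1); they miss things now and then, are a little off and sometimes report something else, mostly with a low value. They report only what shows in the picture. A call takes as long as a camera call. They do not tell look-alikes from the thing itself.
- optics.search_frame(camera, query): "xy" ([column, row] in pixels, amid what is visible of it).
- optics.masks_of(camera, query): "mask" (384x512 bool, what is visible of it) and "xy" ([column, row] in pixels, amid what is visible of it).
- optics.spot_point(camera, query): "xy" ([column, row] in pixels: a listed point, or the origin of a listed thing).
The state is a dict: "clock": time; "qpos": joint angles; "qd": joint speeds; "effort": joint torques, N m; "position": TCP position; "eef_rot": TCP orientation; "wrist_force": force on the tool from outside, world axes, zero at the start; "wrist_torque": the same for the moment, N m; "finger_gap": finger opening in mm.
Only numpy, scipy, OpenCV 4.12 (cv2) and the standard library are available. Lean on these libraries where they do the work, as an engineer would, in place of code of your own. Each camera call takes 0.05 s, during which the arm holds its last target.

## Working session

There is one attempt and no reset: what is moved stays moved. The work goes in short steps, Python scripts to look and compute and a tool call to move; the robot and the scene stay as the last step left them, time stands still between calls to the robot, and variables do not carry over. Pictures are saved under pics/ and viewed, and the job is handed in when it is done.

Besides the shell and the picture viewer there is one more tool, called after "Request:" by a JSON object that holds its "method" and its "body". servo_tool: Moves the arm, as the interface text tells. Its arguments: {"type":"object","properties":{"targets":{"type":"array","items":{"type":"object","properties":{"tx":{"type":"number"},"ty":{"type":"number"},"tz":{"type":"number"},"wx":{"type":"number"},"wy":{"type":"number"},"wz":{"type":"number"},"claw":{"type":"number"}}}},"squeeze":{"type":"number"}},"required":["targets"]}

```bash
mkdir -p pics; cat > h.py <<'E'
from workcell import env, optics
import numpy as np, cv2
def snap(n,f):
    im=optics.get_image(n); cv2.imwrite(f'pics/{f}.png',cv2.cvtColor(im['color'],cv2.COLOR_RGB2BGR)); return im
def ray(im,xy):
    R=np.array(im['R']);t=np.array(im['t'])
    d=np.array([(xy[0]-im['cx'])/im['fx'],(xy[1]-im['cy'])/im['fy'],1.])
    return -R.T@t, R.T@d
def atz(im,xy,z):
    o,d=ray(im,xy); return o+d*(z-o[2])/d[2]
def proj(im,X):
    c=np.array(im['R'])@np.array(X)+np.array(im['t']); return [im['fx']*c[0]/c[2]+im['cx'],im['fy']*c[1]/c[2]+im['cy']]
def tri(a,pa,b,pb):
    o1,d1=ray(a,pa);o2,d2=ray(b,pb);d1/=np.linalg.norm(d1);d2/=np.linalg.norm(d2)
    s=np.linalg.lstsq(np.c_[d1,-d2],o2-o1,rcond=None)[0]
    p,q=o1+s[0]*d1,o2+s[1]*d2
    return (p+q)/2,np.linalg.norm(p-q)
E
python3 - <<'E'
from h import *
np.set_printoptions(precision=1,suppress=True)
ims={}
Z=dict(key_center=92,key_grip=112,bayonet_key=52,key_rack=0,rack_exit=65,socket_mouth=46,clamp_fixture=0,machine_head=0,milled_block=0,v_block=0,steel_ring=0)
for n in ['side','top','wrist']:
    im=ims[n]=snap(n,n+'0'); print(n,(-np.array(im['R']).T@im['t']))
    for q in Z:
        for r in optics.spot_point(n,q)[:3]:
            print(n,q,np.array(r['xy']),round(r['p'],2),atz(im,r['xy'],Z[q]))
s=env.sense(); print(s['clock'],s['eef_rot'],s['wrist_force'],s['finger_gap'])
E
```

```text
side [126.3 468.  651.8]
side key_center [262.  149.6] 0.72 [ 601.8 -185.2   92. ]
side key_center [292.5 140.9] 0.5 [ 559.8 -265.8   92. ]
side key_center [265.3 148.2] 0.47 [ 598.6 -195.4   92. ]
side key_grip [290.2 135.4] 0.75 [ 563.2 -258.   112. ]
side key_grip [264.8 141.3] 0.6 [ 601.  -196.3  112. ]
side bayonet_key [291.2 151.4] 0.68 [ 565.6 -272.2   52. ]
side bayonet_key [267.6 160.9] 0.59 [ 592.7 -198.1   52. ]
side key_rack [260.2 167.2] 0.96 [ 632.7 -219.     0. ]
side key_rack [214.6 232.4] 0.69 [570.3  46.6   0. ]
side rack_exit [260.8 150.6] 0.6 [ 624.6 -211.    65. ]
side rack_exit [265.7 140.6] 0.37 [ 642.3 -258.5   65. ]
side socket_mouth [202.7 280.9] 0.71 [473.3 185.1  46. ]
side socket_mouth [279.5 227.9] 0.51 [432.5 -18.4  46. ]
side clamp_fixture [211.2 295.7] 0.78 [461.6 179.7   0. ]
side clamp_fixture [203.  280.1] 0.32 [500.5 161.8   0. ]
side machine_head [211.6 233.4] 0.95 [573.9  53.2   0. ]
side milled_block [279.9 229.7] 0.84 [451.8 -51.    0. ]
side v_block [281.6 263.7] 0.9 [392.8  29.7   0. ]
side steel_ring [227.7 231.5] 0.76 [547.4  26.2   0. ]
s
[... 333 characters left out ...]
.46 [ 614.1 -220.1  112. ]
top bayonet_key [352.4 150.8] 0.59 [ 593.4 -314.9   52. ]
top bayonet_key [317.4 139. ] 0.58 [ 624.9 -222.1   52. ]
top key_rack [316.6 141.5] 0.62 [ 626.9 -228.9    0. ]
top rack_exit [316.6 139.6] 0.9 [ 621.1 -217.7   65. ]
top socket_mouth [162.9 198.8] 0.83 [468.  185.1  46. ]
top clamp_fixture [167.5 196.1] 0.8 [476.2 182.7   0. ]
top machine_head [217.4 163.5] 0.93 [565.7  46.5   0. ]
top milled_block [252.3 210.6] 0.5 [435.7 -49.4   0. ]
top v_block [219.9 226.7] 0.81 [392.1  39.4   0. ]
top steel_ring [223. 173.] 0.58 [539.4  31.1   0. ]
wrist [ 240.  -502.1  372.3]
1.8 [[-0.   1.   0.3]
 [-0.   0.3 -1. ]
 [-1.  -0.   0. ]] [-0.4  0.1  0.2] 85.3959326152883
```

```bash
python3 - <<'E'
import cv2
a=cv2.imread('pics/side0.png');b=cv2.imread('pics/top0.png')
cv2.imwrite('pics/a1.png',cv2.resize(a[90:330,150:350],None,fx=3,fy=2.5,interpolation=cv2.INTER_CUBIC)[:600])
cv2.imwrite('pics/b1.png',cv2.resize(b[100:270,110:390],None,fx=2.8,fy=2.8,interpolation=cv2.INTER_CUBIC))
cv2.imwrite('pics/b2.png',cv2.resize(b[110:185,290:390],None,fx=8,fy=8,interpolation=cv2.INTER_CUBIC))
E
```

```text
(no output)
```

View pics/a1.png

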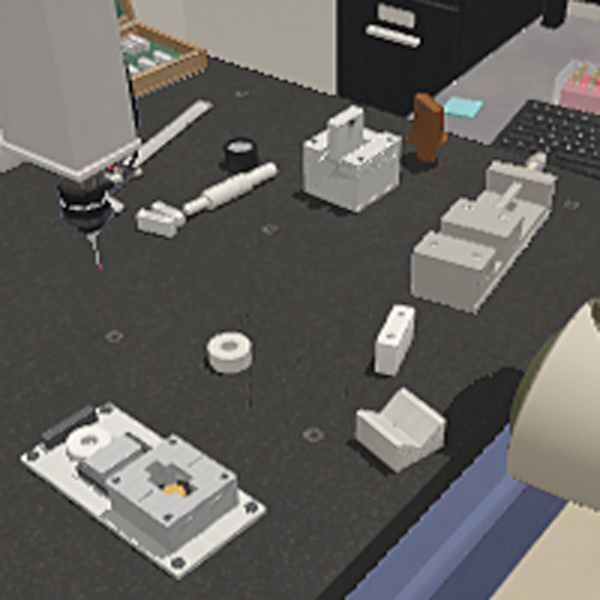

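View pics/b1.png

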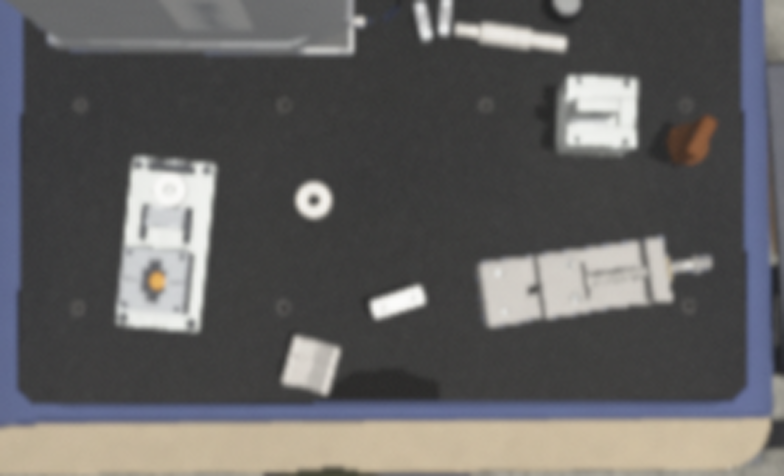

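View pics/b2.png

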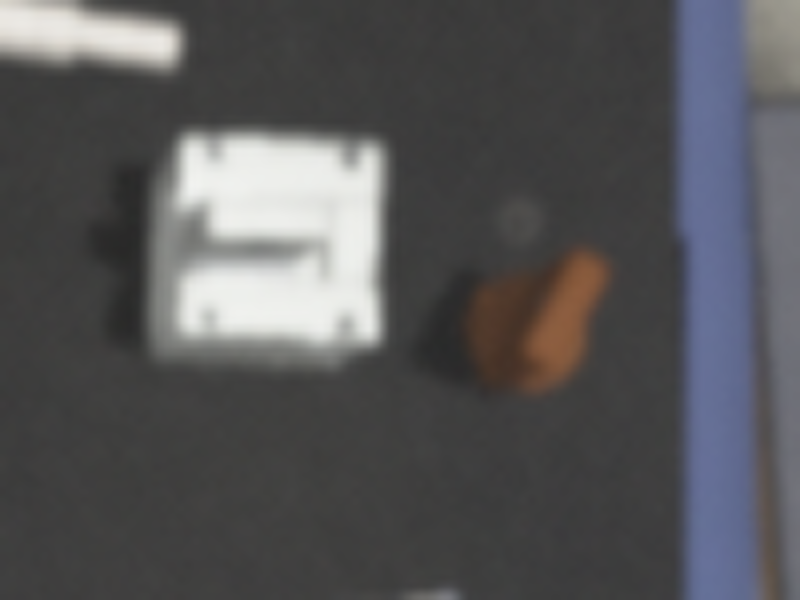

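View pics/side0.png

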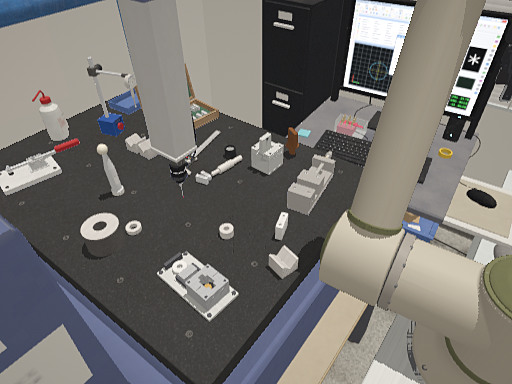

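View pics/wrist0.png

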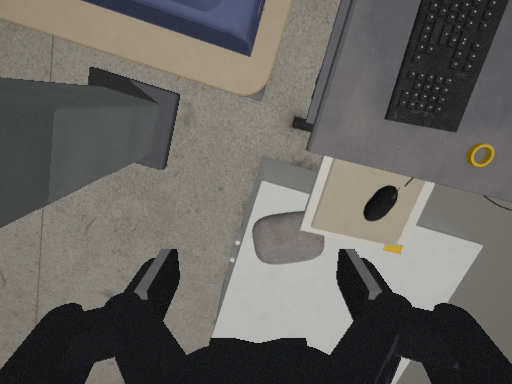

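The real key hangs in the rack at about (325,140) in the top view, with the grip standing along the slot. The brown look-alike is to its right at (357,150), and the socket is at (163,199). I'll move over the rack for a wrist view.

Request:
{"method": "servo_tool", "body": {"targets": [{"ty": 31,"tz": -6,"claw": -1},{"ty": 31,"tz": -6,"claw": -1},{"ty": 31,"tz": -6,"claw": -1},{"ty": 31,"tz": -6,"claw": -1},{"ty": 31,"tz": -6,"claw": -1},{"ty": 31,"tz": -6,"claw": -1},{"ty": 31,"tz": -6,"claw": -1},{"ty": 31,"tz": -6,"claw": -1}]}}

```text
$.targets[0]: bad value
```

Request:
{"method": "servo_tool", "body": {"targets": [{"ty": 31,"tz": -6,"claw": -1},{"ty": 31,"tz": -6,"claw": -1},{"ty": 31,"tz": -6,"claw": -1},{"ty": 31,"tz": -6,"claw": -1},{"ty": 31,"tz": -6,"claw": -1},{"ty": 31,"tz": -6,"claw": -1},{"ty": 31,"tz": -6,"claw": -1},{"ty": 31,"tz": -6,"claw": -1}]}}

```text
$.targets[0]: bad value
```

Request:
{"method": "servo_tool", "body": {"targets": [{"wx": -0.12},{"wx": -0.12},{"wx": -0.12},{"wx": -0.12},{"wx": -0.12},{"wx": -0.12},{"wx": -0.12},{"wx": -0.12}]}}

```text
$.targets[0]: bad value
```

Request:
{"method": "servo_tool", "body": {"targets": [{"wx": -0.12},{"wx": -0.12},{"wx": -0.08},{}]}}

```text
$.targets[0]: bad value
```

```bash
python3 - <<'E'
from h import *
np.set_printoptions(precision=3,suppress=True)
im=snap('wrist','w1')
Z=dict(key_center=64,key_grip=84,bayonet_key=24,key_rack=0,rack_exit=65)
for q in Z:
  for r in optics.spot_point('wrist',q)[:3]: print(q,np.array(r['xy']),round(r['p'],2),atz(im,r['xy'],Z[q]))
s=env.sense(); print(s['clock'],s['position'],s['eef_rot'],s['qpos'])
print(-np.array(im['R']).T@im['t'],im['R'],im['fx'])
E
```

```text
2.1 [ 159.783 -526.27   231.302] [[-0.     0.957  0.291]
 [ 0.     0.291 -0.957]
 [-1.     0.    -0.   ]] [-1.491  0.381  1.297 -0.     1.464 -0.215]
[ 239.961 -502.108  372.332] [[ 0.29  -0.957  0.   ]
 [-0.906 -0.275  0.321]
 [-0.307 -0.093 -0.947]] 276.8658531506482
```

View pics/w1.png

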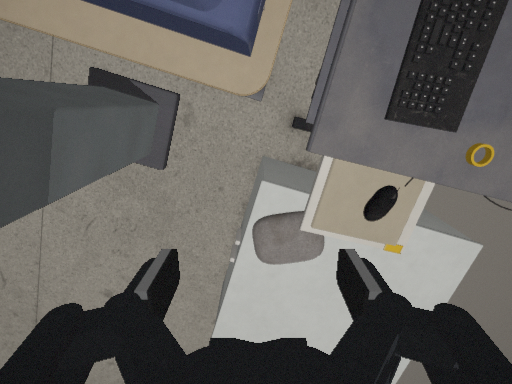

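The move was refused, so the rows probably need all seven keys.

Request:
{"method": "servo_tool", "body": {"targets": [{"tx": 0,"ty": 31,"tz": -6,"wx": 0,"wy": 0,"wz": 0,"claw": -1},{"tx": 0,"ty": 31,"tz": -6,"wx": 0,"wy": 0,"wz": 0,"claw": -1},{"tx": 0,"ty": 31,"tz": -6,"wx": 0,"wy": 0,"wz": 0,"claw": -1},{"tx": 0,"ty": 31,"tz": -6,"wx": 0,"wy": 0,"wz": 0,"claw": -1},{"tx": 0,"ty": 31,"tz": -6,"wx": 0,"wy": 0,"wz": 0,"claw": -1},{"tx": 0,"ty": 31,"tz": -6,"wx": 0,"wy": 0,"wz": 0,"claw": -1},{"tx": 0,"ty": 31,"tz": -6,"wx": 0,"wy": 0,"wz": 0,"claw": -1},{"tx": 0,"ty": 31,"tz": -6,"wx": 0,"wy": 0,"wz": 0,"claw": -1}]}}

```text
clock: 2.77
position: [384.4, -407.4, 231.4]
eef_rot: [[0.0, 0.957, 0.291], [-0.0, 0.291, -0.957], [-1.0, 0.0, 0.0]]
wrist_force: [0.4, -1.0, 0.9]
finger_gap: 85.6
```

Request:
{"method": "servo_tool", "body": {"targets": [{"tx": 0,"ty": 31,"tz": -6,"wx": 0,"wy": 0,"wz": 0,"claw": -1},{"tx": 0,"ty": 31,"tz": -6,"wx": 0,"wy": 0,"wz": 0,"claw": -1},{"tx": 0,"ty": 31,"tz": -6,"wx": 0,"wy": 0,"wz": 0,"claw": -1},{"tx": 0,"ty": 31,"tz": -6,"wx": 0,"wy": 0,"wz": 0,"claw": -1},{"tx": 0,"ty": 31,"tz": -6,"wx": 0,"wy": 0,"wz": 0,"claw": -1},{"tx": 0,"ty": 31,"tz": -6,"wx": 0,"wy": 0,"wz": 0,"claw": -1},{"tx": 0,"ty": 31,"tz": -6,"wx": 0,"wy": 0,"wz": 0,"claw": -1},{"tx": 0,"ty": 0,"tz": 0,"wx": -0.12,"wy": 0,"wz": 0,"claw": -1}]}}

```text
clock: 3.43
position: [582.3, -301.8, 230.5]
eef_rot: [[0.001, 0.914, 0.405], [0.001, 0.405, -0.914], [-1.0, 0.001, -0.001]]
wrist_force: [-0.1, -0.8, -0.2]
finger_gap: 85.4
```

Request:
{"method": "servo_tool", "body": {"targets": [{"tx": 0,"ty": 0,"tz": 0,"wx": -0.12,"wy": 0,"wz": 0,"claw": -1},{"tx": 0,"ty": 0,"tz": 0,"wx": -0.12,"wy": 0,"wz": 0,"claw": -1},{"tx": 0,"ty": 0,"tz": 0,"wx": -0.12,"wy": 0,"wz": 0,"claw": -1},{"tx": 0,"ty": 0,"tz": 0,"wx": -0.12,"wy": 0,"wz": 0,"claw": -1},{"tx": 0,"ty": 0,"tz": 0,"wx": -0.12,"wy": 0,"wz": 0,"claw": -1},{"tx": 0,"ty": 0,"tz": 0,"wx": -0.12,"wy": 0,"wz": 0,"claw": -1},{"tx": 0,"ty": 0,"tz": 0,"wx": -0.12,"wy": 0,"wz": 0,"claw": -1},{"tx": 0,"ty": 0,"tz": 0,"wx": -0.12,"wy": 0,"wz": 0,"claw": -1}]}}

```text
clock: 4.1
position: [578.6, -305.0, 231.2]
eef_rot: [[-0.0, 0.189, 0.982], [0.0, 0.982, -0.189], [-1.0, 0.0, -0.0]]
wrist_force: [-0.4, 0.0, -0.2]
finger_gap: 85.4
```

Request:
{"method": "servo_tool", "body": {"targets": [{"tx": 0,"ty": 0,"tz": 0,"wx": -0.12,"wy": 0,"wz": 0,"claw": -1},{"tx": 0,"ty": 0,"tz": 0,"wx": -0.075,"wy": 0,"wz": 0,"claw": -1},{"tx": 0,"ty": 0,"tz": 0,"wx": 0,"wy": 0,"wz": 0,"claw": -1}]}}

```text
clock: 4.35
position: [578.6, -305.0, 231.2]
eef_rot: [[-0.0, -0.002, 1.0], [0.0, 1.0, 0.002], [-1.0, 0.0, -0.0]]
wrist_force: [-0.2, -0.7, -0.3]
finger_gap: 85.2
```

```bash
cat > look.py <<'E'
from h import *
import sys
np.set_printoptions(precision=3,suppress=True)
im=snap('wrist',sys.argv[1])
Z=dict(key_center=64,key_grip=84,bayonet_key=24,key_rack=0,rack_exit=65)
for q in Z:
  for r in optics.spot_point('wrist',q)[:3]: print(q,np.array(r['xy']),round(r['p'],2),atz(im,r['xy'],Z[q]))
s=env.sense(); print(s['clock'],s['position'],s['eef_rot'],s['qpos'])
print(-np.array(im['R']).T@im['t'])
E
python3 look.py w2
```

```text
key_center [273.7 186.1] 0.67 [ 598.34  -316.553   64.   ]
key_center [299.2 104.8] 0.61 [ 623.581 -226.5     64.   ]
key_grip [307.2 107.7] 0.73 [ 628.814 -228.963   84.   ]
key_grip [274.6 194.6] 0.71 [ 598.308 -320.206   84.   ]
bayonet_key [292.5 108.6] 0.98 [ 621.444 -231.395   24.   ]
bayonet_key [270.5 177.7] 0.74 [ 596.377 -317.359   24.   ]
key_rack [294.6 108.5] 0.66 [ 627.018 -231.895    0.   ]
rack_exit [303.6  83.5] 0.56 [ 626.948 -205.571   65.   ]
4.65 [ 578.604 -305.036  231.303] [[-0.     0.002  1.   ]
 [ 0.     1.    -0.002]
 [-1.     0.    -0.   ]] [-0.666  0.57   0.973 -0.     1.598 -0.664]
[ 579.639 -222.328  372.242]
```

View pics/w2.png

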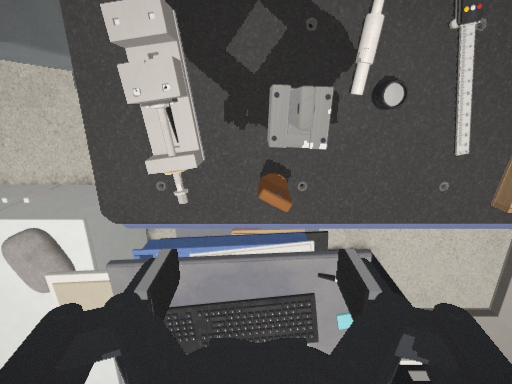

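Request:
{"method": "servo_tool", "body": {"targets": [{"tx": 0,"ty": 22,"tz": 23,"wx": 0,"wy": 0,"wz": 0,"claw": -1},{"tx": 0,"ty": 23,"tz": 24,"wx": 0,"wy": 0,"wz": 0,"claw": -1},{"tx": 0,"ty": 0,"tz": 0,"wx": 0,"wy": 0,"wz": 0,"claw": -1},{"tx": 0,"ty": 0,"tz": 0,"wx": 0,"wy": 0,"wz": 0,"claw": -1}]}}

```text
clock: 4.98
position: [626.4, -258.8, 231.0]
eef_rot: [[-0.0, -0.001, 1.0], [0.0, 1.0, 0.001], [-1.0, 0.0, -0.0]]
wrist_force: [-0.9, 0.7, 0.1]
finger_gap: 85.1
```

```bash
python3 look.py w3; python3 - <<'E'
import cv2
a=cv2.imread('pics/w3.png')
cv2.imwrite('pics/w3z.png',cv2.resize(a[90:210,190:330],None,fx=5,fy=5,interpolation=cv2.INTER_CUBIC))
E
```

```text
key_center [257.3 150.2] 0.85 [ 627.065 -228.516   64.   ]
key_grip [255.2 155.3] 0.9 [ 624.894 -230.471   84.   ]
key_grip [236.4 230.8] 0.88 [ 603.042 -317.927   84.   ]
bayonet_key [235.5 210.7] 0.6 [ 597.451 -317.387   24.   ]
bayonet_key [255.2 143.9] 0.55 [ 624.377 -227.429   24.   ]
key_rack [255.2 144.6] 0.79 [ 624.154 -231.896    0.   ]
rack_exit [259.9 130.8] 0.77 [ 629.898 -207.236   65.   ]
5.2833 [ 625.126 -260.838  231.464] [[ 0.     0.002  1.   ]
 [-0.     1.    -0.002]
 [-1.    -0.     0.   ]] [-0.57   0.616  0.889 -0.     1.637 -0.567]
[ 627.568 -176.154  371.993]
```

View pics/w3z.png

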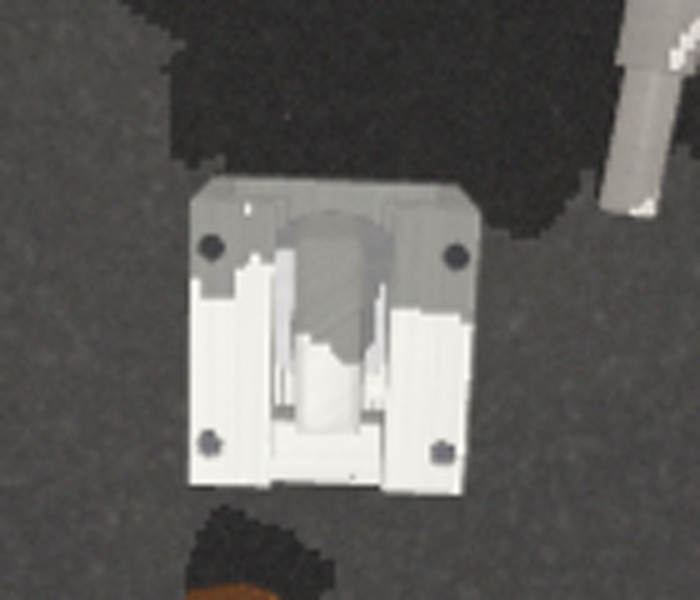

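```bash
cat > m.py <<'E'
from h import *
np.set_printoptions(precision=1,suppress=True)
im=optics.get_image('wrist')
z=lambda u,v,h: atz(im,(190+u/5,90+v/5),h)
for n,u,v,h in [('b',210,247,65),('b',456,257,65),('b',208,443,65),('b',442,452,65),('FL',190,486,65),('FR',463,493,65),('OL',190,205,65),('OR',479,212,65),('railL',275,260,65),('railL2',270,430,65),('railR',390,310,65),('railR2',382,480,65),('gripBL',298,433,104),('gripBR',358,433,104),('gripTL',300,237,104),('gripTR',366,237,104),('fl',280,240,56),('fr',390,240,56)]:
  print(n,z(u,v,h))
E
python3 m.py
```

```text
b [ 598.2 -218.5   65. ]
b [ 652.3 -220.8   65. ]
b [ 596.2 -263.1   65. ]
b [ 650.1 -265.4   65. ]
FL [ 591.7 -273.4   65. ]
FR [ 655.2 -275.3   65. ]
OL [ 594.1 -209.4   65. ]
OR [ 657.  -211.1   65. ]
railL [ 612.4 -221.4   65. ]
railL2 [ 610.6 -260.1   65. ]
railR [ 637.8 -232.5   65. ]
railR2 [ 636.3 -272.1   65. ]
gripBL [ 618.2 -250.3  104. ]
gripBR [ 630.2 -250.3  104. ]
gripTL [ 619.  -211.5  104. ]
gripTR [ 631.7 -211.6  104. ]
fl [ 613.2 -218.2   56. ]
fr [ 638.  -218.2   56. ]
```

Request:
{"method": "servo_tool", "body": {"targets": [{"tx": 0,"ty": 15,"tz": 0,"wx": 0,"wy": 0,"wz": 0,"claw": -1},{"tx": 0,"ty": 15,"tz": 0,"wx": 0,"wy": 0,"wz": 0,"claw": -1},{"tx": 30,"ty": 0,"tz": 0,"wx": 0.04,"wy": 0,"wz": 0,"claw": -1},{"tx": 30,"ty": 0,"tz": 0,"wx": 0,"wy": 0,"wz": 0,"claw": -1},{"tx": 30,"ty": 0,"tz": 0,"wx": 0,"wy": 0,"wz": 0,"claw": -1},{"tx": 25,"ty": 0,"tz": 0,"wx": 0,"wy": 0,"wz": 0,"claw": -1},{"tx": 0,"ty": 0,"tz": 0,"wx": 0,"wy": 0,"wz": 0,"claw": -1}]}}

```text
clock: 5.92
position: [623.6, -227.4, 111.2]
eef_rot: [[-0.008, 0.04, 0.999], [0.005, 0.999, -0.04], [-1.0, 0.005, -0.008]]
wrist_force: [-0.5, 0.4, -0.4]
finger_gap: 85.3
```

```bash
python3 look.py w4;python3 - <<'E'
import cv2
a=cv2.imread('pics/w4.png')
cv2.imwrite('pics/w4z.png',cv2.resize(a[130:330,150:360],None,fx=3,fy=3,interpolation=cv2.INTER_CUBIC))
E
```

```text
key_center [260.1 221.2] 0.81 [ 626.037 -229.323   64.   ]
key_center [234.9 303.7] 0.76 [ 602.376 -302.904   64.   ]
key_grip [260.3 232.9] 0.9 [ 626.186 -229.011   84.   ]
key_grip [236.8 324.6] 0.88 [ 605.385 -305.564   84.   ]
bayonet_key [239.  281.8] 0.92 [ 602.398 -310.582   24.   ]
bayonet_key [255.2 199. ] 0.91 [ 621.872 -225.791   24.   ]
bayonet_key [259.6 231.8] 0.47 [ 624.505 -257.609   24.   ]
key_rack [257.7 196.5] 0.74 [ 623.62 -231.76    0.  ]
rack_exit [262.  190.7] 0.96 [ 628.298 -205.316   65.   ]
6.2167 [ 626.406 -230.19   118.524] [[ 0.003  0.041  0.999]
 [-0.002  0.999 -0.041]
 [-1.    -0.002  0.003]] [-0.529  0.672  1.109  0.     1.356 -0.488]
[ 629.235 -145.464  252.623]
```

View pics/w4z.png

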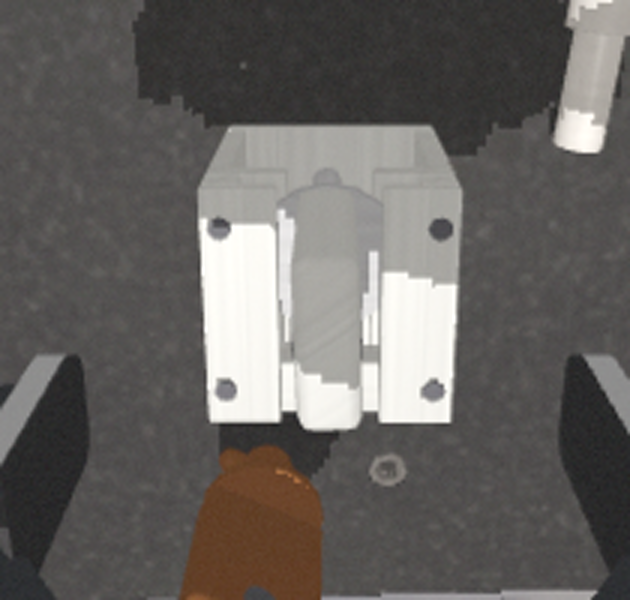

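Request:
{"method": "servo_tool", "body": {"targets": [{"tx": 20,"ty": 0,"tz": 0,"wx": 0,"wy": 0,"wz": 0,"claw": -1},{"tx": 20,"ty": 0,"tz": 0,"wx": 0,"wy": 0,"wz": 0,"claw": -1},{"tx": 9,"ty": 0,"tz": 0,"wx": 0,"wy": 0,"wz": 0,"claw": -1},{"tx": 0,"ty": 0,"tz": 0,"wx": 0,"wy": 0,"wz": 0,"claw": -1},{"tx": 0,"ty": 0,"tz": 0,"wx": 0,"wy": 0,"wz": 0,"claw": -1}], "squeeze": 40}}

```text
clock: 6.63
position: [626.0, -230.3, 68.2]
eef_rot: [[0.001, 0.041, 0.999], [-0.0, 0.999, -0.041], [-1.0, -0.0, 0.001]]
wrist_force: [-0.0, -0.1, 0.1]
finger_gap: 85.5
```

Request:
{"method": "servo_tool", "body": {"targets": [{"tx": 0,"ty": 0,"tz": 0,"wx": 0,"wy": 0,"wz": 0,"claw": 0},{"tx": 0,"ty": 0,"tz": 0,"wx": 0,"wy": 0,"wz": 0,"claw": 0.4},{"tx": 0,"ty": 0,"tz": 0,"wx": 0,"wy": 0,"wz": 0,"claw": 0.5},{"tx": 0,"ty": 0,"tz": 0,"wx": 0,"wy": 0,"wz": 0,"claw": 0.5}]}}

```text
clock: 6.97
position: [625.9, -230.2, 68.0]
eef_rot: [[0.001, 0.041, 0.999], [-0.001, 0.999, -0.041], [-1.0, -0.001, 0.001]]
wrist_force: [1.2, 0.1, -0.3]
finger_gap: 38.8
```

```bash
python3 look.py w5;python3 - <<'E'
import cv2
a=cv2.imread('pics/w5.png')
cv2.imwrite('pics/w5z.png',cv2.resize(a[130:330,150:360],None,fx=3,fy=3,interpolation=cv2.INTER_CUBIC))
E
```

```text
key_center [227.  339.1] 0.9 [ 603.528 -298.418   64.   ]
key_center [252.  243.6] 0.82 [ 623.782 -227.068   64.   ]
key_grip [254.8 266.1] 0.84 [ 625.507 -229.349   84.   ]
bayonet_key [231.1 304.7] 0.87 [ 602.259 -304.267   24.   ]
bayonet_key [251.8 219.6] 0.6 [ 622.783 -229.408   24.   ]
key_rack [257.6 211.2] 0.74 [ 626.885 -232.796    0.   ]
rack_exit [260.7 210.9] 0.69 [ 629.689 -206.147   65.   ]
rack_exit [254.7 217.1] 0.43 [ 626.159 -209.778   65.   ]
7.2667 [ 625.675 -230.084   67.346] [[ 0.     0.041  0.999]
 [-0.     0.999 -0.041]
 [-1.    -0.     0.   ]] [-0.53   0.723  1.167 -0.     1.251 -0.489]
[ 630.294 -147.466  208.983]
```

View pics/w5z.png

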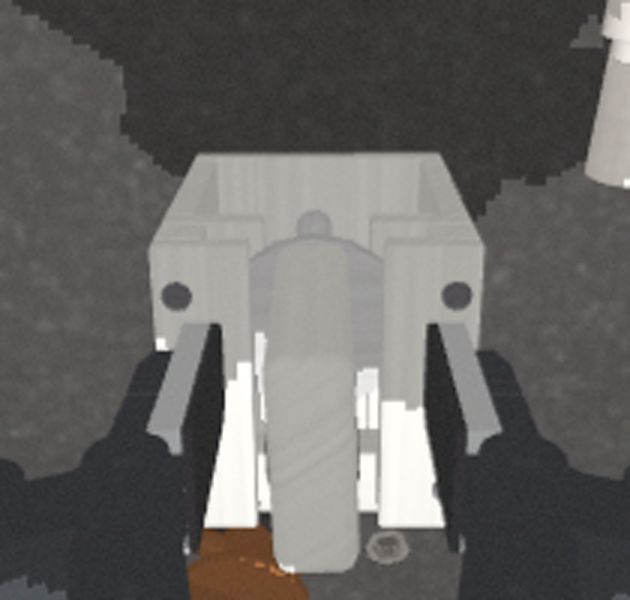

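Request:
{"method": "servo_tool", "body": {"targets": [{"tx": -3,"ty": 0,"tz": -1.3,"wx": 0,"wy": 0,"wz": 0,"claw": 0.5},{"tx": 0,"ty": 0,"tz": 0,"wx": 0,"wy": 0,"wz": 0,"claw": 0.6},{"tx": 0,"ty": 0,"tz": 0,"wx": 0,"wy": 0,"wz": 0,"claw": 0.7},{"tx": 0,"ty": 0,"tz": 0,"wx": 0,"wy": 0,"wz": 0,"claw": 1},{"tx": 0,"ty": 0,"tz": 0,"wx": 0,"wy": 0,"wz": 0,"claw": 1},{"tx": 0,"ty": 0,"tz": 0,"wx": 0,"wy": 0,"wz": 0,"claw": 1}], "squeeze": 60}}

```text
clock: 7.77
position: [624.5, -230.2, 70.9]
eef_rot: [[0.001, 0.041, 0.999], [-0.0, 0.999, -0.041], [-1.0, -0.0, 0.001]]
wrist_force: [-1.3, -0.0, 6.2]
finger_gap: 13.2
```

```bash
python3 look.py w6;python3 - <<'E'
import cv2
from workcell import env
s=env.sense();print(s['wrist_force'],s['wrist_torque'],s['finger_gap'])
a=cv2.imread('pics/w6.png')
cv2.imwrite('pics/w6z.png',cv2.resize(a[130:330,150:360],None,fx=3,fy=3,interpolation=cv2.INTER_CUBIC))
E
```

```text
key_center [228.  338.3] 0.87 [ 602.326 -300.721   64.   ]
key_center [260.3 242.5] 0.61 [ 627.253 -228.086   64.   ]
key_grip [261.2 261.5] 0.93 [ 627.523 -228.521   84.   ]
bayonet_key [232.6 301.7] 0.97 [ 601.855 -303.717   24.   ]
bayonet_key [253.7 217.4] 0.76 [ 622.732 -228.943   24.   ]
key_rack [255.6 209.7] 0.74 [ 623.82  -232.535    0.   ]
key_rack [254.7 216.3] 0.6 [ 622.814 -238.397    0.   ]
rack_exit [260.4 212.8] 0.95 [ 628.055 -208.454   65.   ]
8.0667 [ 624.475 -230.154   70.895] [[ 0.001  0.041  0.999]
 [-0.     0.999 -0.041]
 [-1.    -0.     0.001]] [-0.531  0.717  1.168 -0.     1.256 -0.49 ]
[ 628.94  -147.438  211.877]
[-1.4358722   0.99518924  5.59873114] [0.0018847  0.29262893 0.00638912] 13.230120885360595
```

View pics/w6z.png

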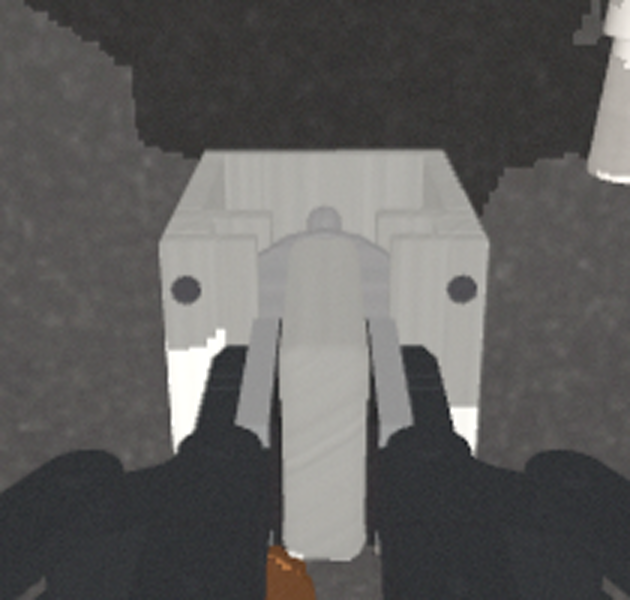

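Request:
{"method": "servo_tool", "body": {"targets": [{"tx": -1.8,"ty": 0,"tz": 0,"wx": 0,"wy": 0,"wz": 0,"claw": 1},{"tx": 0,"ty": 0,"tz": 0,"wx": 0,"wy": 0,"wz": 0,"claw": 1},{"tx": 0,"ty": 0,"tz": 0,"wx": 0,"wy": 0,"wz": 0,"claw": 1}]}}

```text
clock: 8.32
position: [624.2, -229.9, 71.7]
eef_rot: [[-0.001, 0.041, 0.999], [0.0, 0.999, -0.041], [-1.0, 0.0, -0.001]]
wrist_force: [0.2, 0.2, -1.3]
finger_gap: 13.1
```

Request:
{"method": "servo_tool", "body": {"targets": [{"tx": 0,"ty": 4,"tz": 0,"wx": 0,"wy": 0,"wz": 0,"claw": 1},{"tx": 0,"ty": 4,"tz": 0,"wx": 0,"wy": 0,"wz": 0,"claw": 1},{"tx": 0,"ty": 4,"tz": 0,"wx": 0,"wy": 0,"wz": 0,"claw": 1}]}}

```text
clock: 8.57
position: [624.8, -217.4, 71.9]
eef_rot: [[-0.0, 0.041, 0.999], [0.0, 0.999, -0.041], [-1.0, 0.0, -0.0]]
wrist_force: [0.6, 0.5, -1.3]
finger_gap: 13.3
```

Request:
{"method": "servo_tool", "body": {"targets": [{"tx": 0,"ty": 6,"tz": 0,"wx": 0,"wy": 0,"wz": 0,"claw": 1},{"tx": 0,"ty": 7,"tz": 0,"wx": 0,"wy": 0,"wz": 0,"claw": 1},{"tx": 0,"ty": 7,"tz": 0,"wx": 0,"wy": 0,"wz": 0,"claw": 1},{"tx": 0,"ty": 7,"tz": 0,"wx": 0,"wy": 0,"wz": 0,"claw": 1}]}}

```text
clock: 8.9
position: [626.0, -190.1, 72.2]
eef_rot: [[-0.0, 0.041, 0.999], [0.0, 0.999, -0.041], [-1.0, 0.0, -0.0]]
wrist_force: [-0.2, -0.6, -1.9]
finger_gap: 13.1
```

Request:
{"method": "servo_tool", "body": {"targets": [{"tx": 0,"ty": 10,"tz": 0,"wx": 0,"wy": 0,"wz": 0,"claw": 1},{"tx": 0,"ty": 10,"tz": 0,"wx": 0,"wy": 0,"wz": 0,"claw": 1},{"tx": 0,"ty": 10,"tz": 0,"wx": 0,"wy": 0,"wz": 0,"claw": 1},{"tx": 0,"ty": 0,"tz": 0,"wx": 0,"wy": 0,"wz": 0,"claw": 1},{"tx": 0,"ty": 0,"tz": 0,"wx": 0,"wy": 0,"wz": 0,"claw": 1}]}}

```text
clock: 9.32
position: [627.3, -160.4, 72.2]
eef_rot: [[0.0, 0.04, 0.999], [-0.0, 0.999, -0.04], [-1.0, -0.0, 0.0]]
wrist_force: [0.8, 0.0, -1.3]
finger_gap: 13.2
```

```bash
python3 look.py w7; python3 - <<'E'
from h import *
snap('side','s7')
s=env.sense();print(s['wrist_force'],s['wrist_torque'],s['finger_gap'])
a=cv2.imread('pics/w7.png')
cv2.imwrite('pics/w7z.png',cv2.resize(a[130:330,150:360],None,fx=3,fy=3,interpolation=cv2.INTER_CUBIC))
a=cv2.imread('pics/s7.png')
cv2.imwrite('pics/s7z.png',cv2.resize(a[90:230,200:350],None,fx=4,fy=4,interpolation=cv2.INTER_CUBIC))
E
```

```text
key_center [258.  242.3] 0.61 [ 628.674 -158.842   64.   ]
key_grip [258.7 261.8] 0.97 [ 628.992 -159.723   84.   ]
bayonet_key [255.9 217.5] 0.56 [ 627.117 -159.883   24.   ]
rack_exit [258.3 307.8] 0.93 [ 626.963 -206.495   65.   ]
9.6167 [ 627.124 -161.548   72.066] [[-0.     0.042  0.999]
 [-0.     0.999 -0.042]
 [-1.    -0.    -0.   ]] [-0.435  0.689  1.226 -0.     1.227 -0.393]
[631.748 -77.714 213.22 ]
[-0.0778423   0.13930683 -3.0596053 ] [-0.00142856 -0.00237171 -0.03460014] 12.9868232010419
```

View pics/w7z.png

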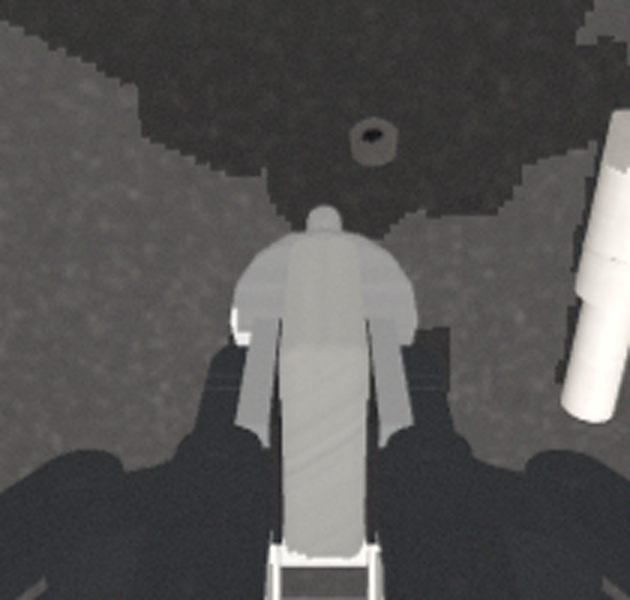

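View pics/s7z.png

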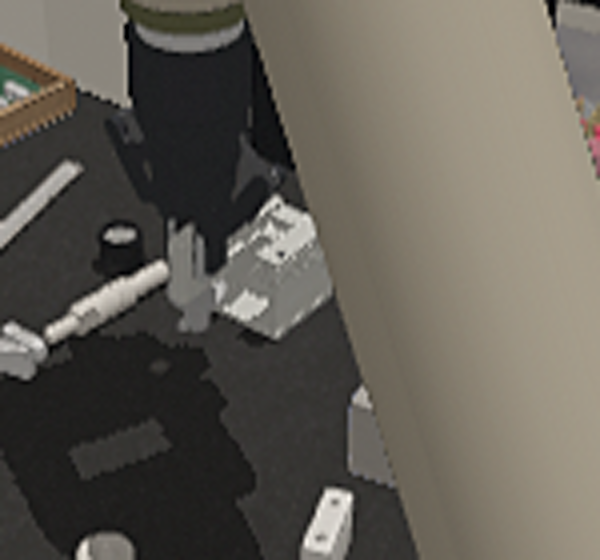

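Request:
{"method": "servo_tool", "body": {"targets": [{"tx": -15,"ty": 0,"tz": 0,"wx": 0,"wy": 0,"wz": 0,"claw": 1},{"tx": -25,"ty": 0,"tz": 0,"wx": 0,"wy": 0,"wz": 0,"claw": 1},{"tx": -25,"ty": 0,"tz": -15,"wx": 0,"wy": 0,"wz": 0,"claw": 1},{"tx": -23,"ty": 0,"tz": -30,"wx": 0,"wy": 0,"wz": 0,"claw": 1},{"tx": 0,"ty": 0,"tz": -35,"wx": 0,"wy": 0,"wz": 0,"claw": 1},{"tx": 0,"ty": 0,"tz": -35,"wx": 0,"wy": 0,"wz": 0,"claw": 1},{"tx": 0,"ty": 0,"tz": -35,"wx": 0,"wy": 0,"wz": 0,"claw": 1},{"tx": 0,"ty": 20,"tz": -25,"wx": 0,"wy": 0,"wz": 0,"claw": 1}]}}

```text
clock: 10.33
position: [450.8, -135.4, 160.2]
eef_rot: [[-0.0, 0.044, 0.999], [-0.001, 0.999, -0.044], [-1.0, -0.001, -0.0]]
wrist_force: [0.9, 0.5, 0.2]
finger_gap: 12.9
```

Request:
{"method": "servo_tool", "body": {"targets": [{"tx": 0,"ty": 35,"tz": 0,"wx": 0,"wy": 0,"wz": 0,"claw": 1},{"tx": 0,"ty": 38,"tz": 0,"wx": 0,"wy": 0,"wz": 0,"claw": 1},{"tx": 0,"ty": 38,"tz": 0,"wx": 0,"wy": 0,"wz": 0,"claw": 1},{"tx": 0,"ty": 38,"tz": 0,"wx": 0,"wy": 0,"wz": 0,"claw": 1},{"tx": 0,"ty": 38,"tz": 0,"wx": 0,"wy": 0,"wz": 0,"claw": 1},{"tx": 0,"ty": 38,"tz": 0,"wx": 0,"wy": 0,"wz": 0,"claw": 1},{"tx": 0,"ty": 30,"tz": 0,"wx": 0,"wy": 0,"wz": 0,"claw": 1},{"tx": 0,"ty": 15,"tz": 0,"wx": 0,"wy": 0,"wz": 0,"claw": 1}]}}

```text
clock: 11.0
position: [463.9, 138.8, 160.3]
eef_rot: [[0.0, 0.039, 0.999], [0.001, 0.999, -0.039], [-1.0, 0.001, 0.0]]
wrist_force: [-0.5, -0.6, -0.8]
finger_gap: 13.1
```

```bash
python3 - <<'E'
from h import *
np.set_printoptions(precision=2,suppress=True)
im=snap('wrist','w8')
for q,h in dict(socket_mouth=46,clamp_fixture=0).items():
  for r in optics.spot_point('wrist',q)[:3]: print(q,np.array(r['xy']),round(r['p'],2),atz(im,r['xy'],h))
s=env.sense(); print(s['clock'],s['position'],s['eef_rot'],s['finger_gap'],s['wrist_force'])
E
```

```text
socket_mouth [261.5 147. ] 0.64 [470.24 180.94  46.  ]
clamp_fixture [259.  140.4] 0.68 [468.16 180.86   0.  ]
clamp_fixture [199.2 257.9] 0.46 [388.28  38.92   0.  ]
11.15 [464.14 136.36 160.17] [[ 0.    0.04  1.  ]
 [-0.    1.   -0.04]
 [-1.   -0.    0.  ]] 13.144077863074623 [-0.06 -0.02 -1.75]
```

View pics/w8.png

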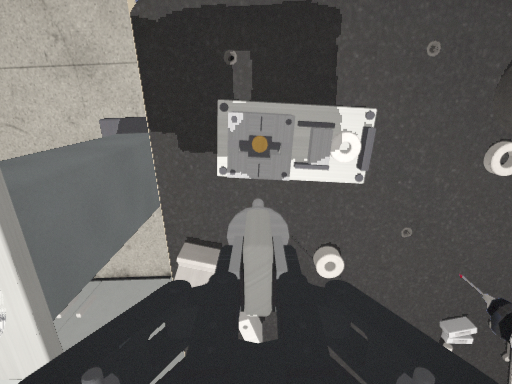

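```bash
python3 - <<'E'
import cv2
a=cv2.imread('pics/w8.png')
cv2.imwrite('pics/w8z.png',cv2.resize(a[90:195,210:385],None,fx=4.5,fy=4.5,interpolation=cv2.INTER_CUBIC))
E
```

View pics/w8z.png

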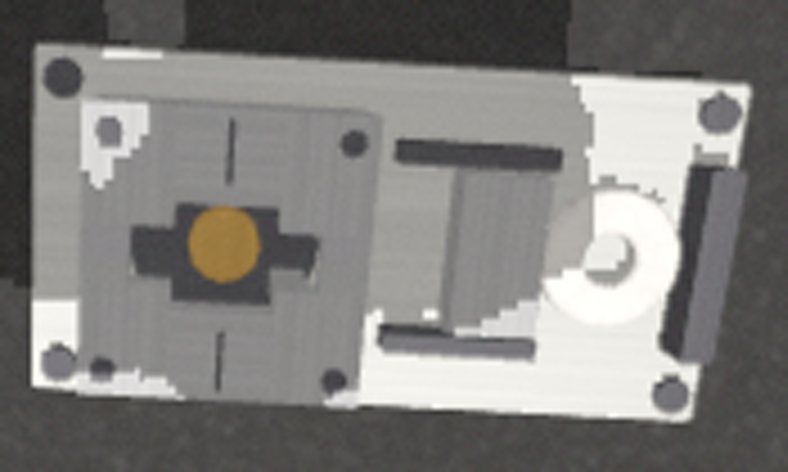

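```bash
python3 - <<'E'
from h import *
np.set_printoptions(precision=2,suppress=True)
im=optics.get_image('wrist')
z=lambda u,v,h=46: atz(im,(210+u/4.5,90+v/4.5),h)[:2]
b=[z(*p) for p in [(109,131),(355,143),(102,368),(334,380)]]
print(b,np.mean(b,0)); f=lambda d:np.degrees(np.arctan2(d[1],d[0]))
print(f(b[1]-b[0]),f(b[3]-b[2]),f(b[0]-b[2])-90,f(b[1]-b[3])-90)
print(z(225,254),z(132,249),z(317,260),z(228,207),z(220,302))
d=z(234,118)-z(218,390);print('lines',f(d)-90,(z(230,183)+z(222,333))/2)
p=[z(*q,8) for q in [(63,77),(720,113),(59,362),(669,394)]]
print('plate',f(p[1]-p[0]),f(p[3]-p[2]),p)
# key in same view
for q,h in dict(key_center=153,key_grip=173,bayonet_key=113).items():
  for r in optics.spot_point('wrist',q)[:2]: print(q,np.array(r['xy']),round(r['p'],2),atz(im,r['xy'],h))
E
```

```text
[array([447.03, 204.17]), array([495.7 , 199.94]), array([442.35, 156.1 ]), array([491.11, 151.57])] [469.05 177.95]
-4.968249892532872 -5.310706901880876 -5.564627515510594 -5.419097541523755
[469.09 178.99] [450.17 180.76] [487.85 177.02] [470.05 188.42] [467.7  169.14]
lines -5.4668523609499005 [469.24 177.87]
plate -5.263190189292555 -5.350934086630305 [array([434.3 , 214.06]), array([582.37, 200.42]), array([428.19, 148.62]), array([575.93, 134.78])]
key_center [259.2 242.9] 0.8 [466.24 138.05 153.  ]
key_grip [258.8 260.5] 0.87 [465.93 138.5  173.  ]
key_grip [345.1 242.6] 0.45 [511.13 147.4  173.  ]
bayonet_key [260.5 261.4] 0.75 [466.03  99.92 113.  ]
bayonet_key [255.8 219.4] 0.55 [463.85 135.8  113.  ]
```

Request:
{"method": "servo_tool", "body": {"targets": [{"tx": 0,"ty": 20,"tz": 30,"wx": 0,"wy": 0,"wz": 0,"claw": 1},{"tx": 0,"ty": 20,"tz": 30,"wx": 0,"wy": 0,"wz": 0,"claw": 1},{"tx": 0,"ty": 0,"tz": 0,"wx": -0.12,"wy": 0,"wz": 0,"claw": 1},{"tx": 0,"ty": 0,"tz": 0,"wx": -0.12,"wy": 0,"wz": 0,"claw": 1},{"tx": 0,"ty": 0,"tz": 0,"wx": -0.12,"wy": 0,"wz": 0,"claw": 1},{"tx": 0,"ty": 0,"tz": 0,"wx": -0.12,"wy": 0,"wz": 0,"claw": 1},{"tx": 0,"ty": 0,"tz": 0,"wx": -0.12,"wy": 0,"wz": 0,"claw": 1},{"tx": 0,"ty": 0,"tz": 0,"wx": -0.12,"wy": 0,"wz": 0,"claw": 1}]}}

```text
clock: 12.02
position: [526.0, 172.2, 160.1]
eef_rot: [[-0.0, -0.631, 0.776], [-0.0, 0.776, 0.631], [-1.0, 0.0, -0.0]]
wrist_force: [0.1, -0.0, -1.9]
finger_gap: 13.4
```

Request:
{"method": "servo_tool", "body": {"targets": [{"tx": 0,"ty": 0,"tz": 0,"wx": -0.12,"wy": 0,"wz": 0,"claw": 1},{"tx": 0,"ty": 0,"tz": 0,"wx": -0.12,"wy": 0,"wz": 0,"claw": 1},{"tx": 0,"ty": 0,"tz": 0,"wx": -0.12,"wy": 0,"wz": 0,"claw": 1},{"tx": 0,"ty": 0,"tz": 0,"wx": -0.12,"wy": 0,"wz": 0,"claw": 1},{"tx": 0,"ty": 0,"tz": 0,"wx": -0.12,"wy": 0,"wz": 0,"claw": 1},{"tx": 0,"ty": 0,"tz": 0,"wx": -0.12,"wy": 0,"wz": 0,"claw": 1},{"tx": 0,"ty": 0,"tz": 0,"wx": -0.08,"wy": 0,"wz": 0,"claw": 1},{"tx": 0,"ty": 0,"tz": 0,"wx": 0,"wy": 0,"wz": 0,"claw": 1}]}}

```text
clock: 12.68
position: [526.0, 172.3, 160.1]
eef_rot: [[-0.0, -0.996, 0.091], [-0.0, 0.091, 0.996], [-1.0, 0.0, -0.0]]
wrist_force: [-0.4, -0.7, -1.6]
finger_gap: 13.4
```

Request:
{"method": "servo_tool", "body": {"targets": [{"tx": 0,"ty": 0,"tz": 0,"wx": 0,"wy": 0,"wz": 0,"claw": 1},{"tx": 0,"ty": 0,"tz": 0,"wx": 0,"wy": 0,"wz": 0,"claw": 1},{"tx": 0,"ty": 0,"tz": 0,"wx": 0,"wy": 0,"wz": 0,"claw": 1}]}}

```text
clock: 12.93
position: [525.9, 173.0, 160.1]
eef_rot: [[-0.0, -0.996, 0.094], [0.0, 0.094, 0.996], [-1.0, 0.0, 0.0]]
wrist_force: [0.6, -0.4, -1.0]
finger_gap: 13.3
```

```bash
python3 - <<'E'
from h import *
import pickle
np.set_printoptions(precision=3,suppress=True)
im=snap('wrist','w9'); pickle.dump(im,open('w9.pkl','wb'))
for q,h in dict(socket_mouth=46,clamp_fixture=0,key_center=153,key_grip=173,bayonet_key=113).items():
  for r in optics.spot_point('wrist',q)[:3]: print(q,np.array(r['xy']),round(r['p'],2),atz(im,r['xy'],h))
s=env.sense(); print(s['clock'],s['position'],s['eef_rot'],s['finger_gap'],s['wrist_force'],s['qpos'])
a=cv2.imread('pics/w9.png')
cv2.imwrite('pics/w9z.png',cv2.resize(a[80:340,130:390],None,fx=2.3,fy=2.3,interpolation=cv2.INTER_CUBIC))
E
```

```text
socket_mouth [260.6 129.4] 0.91 [469.512 181.263  46.   ]
socket_mouth [137.  205.5] 0.21 [531.111  53.216  46.   ]
clamp_fixture [258.  121.9] 0.86 [465.993 179.296   0.   ]
key_center [256.9 243.7] 0.77 [525.879 172.795 153.   ]
key_grip [260.2 261.5] 0.6 [525.7   174.628 173.   ]
bayonet_key [256.6 216.6] 0.73 [525.39  172.516 113.   ]
13.2333 [525.807 173.379 160.102] [[-0.    -0.996  0.092]
 [-0.     0.092  0.996]
 [-1.     0.    -0.   ]] 13.394757792123256 [ 0.46  -0.067 -1.106] [ 0.105  0.448  1.405  0.     1.289 -1.374]
```

View pics/w9z.png

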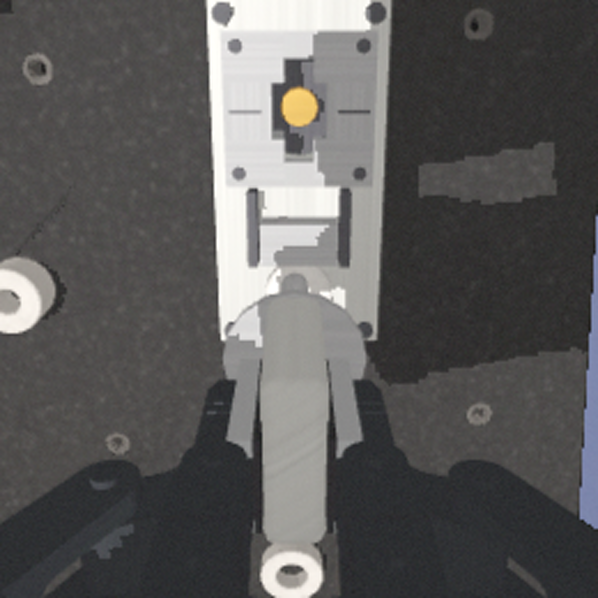

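```bash
python3 - <<'E'
from h import *
import pickle
np.set_printoptions(precision=2,suppress=True)
im=pickle.load(open('w9.pkl','rb'))
z=lambda u,v,h=46: atz(im,(130+u/2.3,80+v/2.3),h)[:2]
b=[z(*p) for p in [(235,46),(364,46),(239,174),(359,174)]]
print(b,np.mean(b,0)); f=lambda d:np.degrees(np.arctan2(d[1],d[0]))
print(f(b[1]-b[0])-90,f(b[3]-b[2])-90,f(b[2]-b[0]),f(b[3]-b[1]))
print('slot ends',z(299,58),z(299,160),'lines',z(245,112),z(354,112))
# flange sides: widest cols 223..369, at z=153-10 ; grip top corners
print('flange',z(223,352,143),z(369,352,143),'fl top',z(296,292,145),'grip',z(263,378,193),z(326,378,193),z(263,543,193),z(326,543,193), 'pin tip',z(294,274,127))
print(-np.array(im['R']).T@im['t'])
E
```

```text
[array([442.19, 158.86]), array([446.81, 207.57]), array([490.92, 154.41]), array([495.5 , 202.66])] [468.86 180.87]
-5.419313001615549 -5.417679617939257 -5.21398465133789 -5.75148039497098
slot ends [448.8  182.63] [487.58 179.06] lines [466.85 159.73] [470.88 202.22]
flange [522.02 154.1 ] [525.81 194.1 ] fl top [505.51 175.81] grip [503.8  169.47] [504.93 181.45] [542.64 165.19] [543.89 178.4 ] pin tip [506.87 175.17]
[444.85 180.93 301.14]
```

Request:
{"method": "servo_tool", "body": {"targets": [{"tx": 0,"ty": 19,"tz": 0.6,"wx": 0,"wy": 0,"wz": 0,"claw": 1},{"tx": 10,"ty": 19,"tz": 0.6,"wx": 0,"wy": 0,"wz": 0,"claw": 1},{"tx": 20,"ty": 18.6,"tz": 0.7,"wx": 0,"wy": 0,"wz": 0,"claw": 1},{"tx": 20,"ty": 0,"tz": 0,"wx": 0,"wy": 0,"wz": 0,"claw": 1},{"tx": 0,"ty": 0,"tz": 0,"wx": 0,"wy": 0,"wz": 0,"claw": 1},{"tx": 0,"ty": 0,"tz": 0,"wx": 0,"wy": 0,"wz": 0,"claw": 1},{"tx": 0,"ty": 0,"tz": 0,"wx": 0,"wy": 0,"wz": 0,"claw": 1},{"tx": 0,"ty": 0,"tz": 0,"wx": 0,"wy": 0,"wz": 0,"claw": 1}]}}

```text
clock: 13.9
position: [470.7, 180.5, 111.2]
eef_rot: [[0.002, -0.996, 0.092], [0.0, 0.092, 0.996], [-1.0, -0.002, 0.001]]
wrist_force: [0.7, -0.1, -0.3]
finger_gap: 13.2
```

```bash
python3 - <<'E'
from h import *
np.set_printoptions(precision=2,suppress=True)
s=env.sense(); print(s['clock'],s['position'],s['eef_rot'],s['wrist_force'])
tz=s['position'][2]
for n in ['wrist','side','top']:
  im=snap(n,n+'10')
  for q,h in dict(socket_mouth=46,key_center=tz-7,key_grip=tz+13,bayonet_key=tz-47).items():
    for r in optics.spot_point(n,q)[:2]: print(n,q,np.array(r['xy']),round(r['p'],2),atz(im,r['xy'],h))
a=cv2.imread('pics/side10.png'); cv2.imwrite('pics/side10z.png',cv2.resize(a[200:330,140:270],None,fx=4.5,fy=4.5,interpolation=cv2.INTER_CUBIC))
a=cv2.imread('pics/wrist10.png'); cv2.imwrite('pics/wrist10z.png',cv2.resize(a[80:340,130:390],None,fx=2.3,fy=2.3,interpolation=cv2.INTER_CUBIC))
E
```

```text
13.9 [470.73 180.46 111.23] [[ 0.   -1.    0.09]
 [ 0.    0.09  1.  ]
 [-1.   -0.    0.  ]] [ 0.73 -0.09 -0.33]
wrist key_center [258.4 242.9] 0.76 [470.21 181.18 104.23]
wrist key_center [258.4 184.4] 0.71 [433.73 184.53 104.23]
wrist key_grip [260.1 261.3] 0.71 [470.29 182.01 124.23]
wrist bayonet_key [256.1 218.6] 0.93 [471.85 179.44  64.23]
side socket_mouth [205.5 280.8] 0.58 [469.09 181.73  46.  ]
side key_center [294.2 140.3] 0.62 [ 548.27 -254.79  104.23]
side key_center [202.3 262. ] 0.6 [468.77 182.31 104.23]
side key_grip [199.6 253. ] 0.86 [474.09 180.67 124.23]
side key_grip [294.8 134.8] 0.52 [ 545.31 -250.89  124.23]
side bayonet_key [208. 276.] 0.84 [462.35 179.49  64.23]
side bayonet_key [288.9 152. ] 0.6 [ 560.11 -251.1    64.23]
top socket_mouth [161.6 201.9] 0.62 [459.86 188.43  46.  ]
top key_center [353.4 147.3] 0.48 [ 594.9  -303.72  104.23]
top key_grip [359.9 146.7] 0.53 [ 593.38 -314.52  124.23]
top bayonet_key [352.1 152.5] 0.79 [ 587.21 -310.8    64.23]
```

View pics/side10z.png

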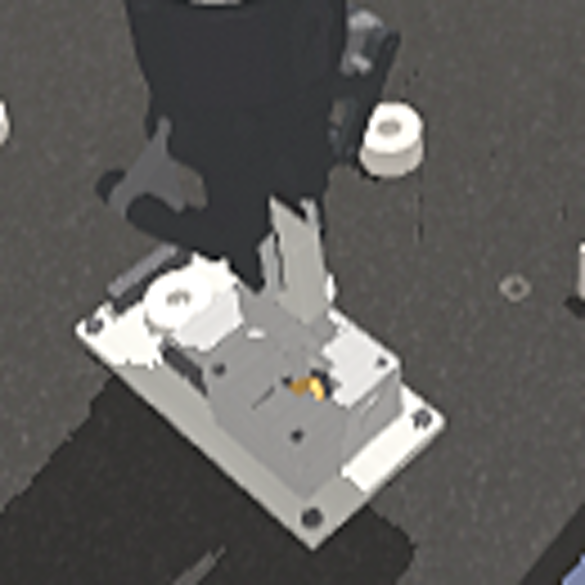

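View pics/wrist10z.png

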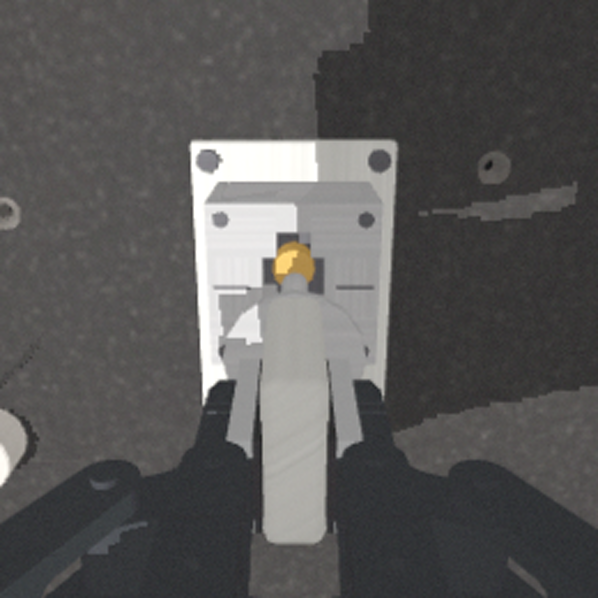

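```bash
python3 - <<'E'
from h import *
np.set_printoptions(precision=2,suppress=True)
im=optics.get_image('wrist');s=env.sense();print(s['position'],s['clock'])
h0=s['position'][2]
z=lambda u,v,h=46: atz(im,(130+u/2.3,80+v/2.3),h)[:2]
print('lines',z(232,288),z(355,288),(z(232,288)+z(355,288))/2)
print('bolts top',z(220,219),z(366,219),'slot top',z(293,234))
print('flange front',z(296,292,h0-15),'pin tip',z(294,274,h0-33),'grip',z(263,378,h0+33),z(326,378,h0+33),z(263,543,h0+33),z(326,543,h0+33),'fl',z(223,352,h0-17),z(369,352,h0-17))
E
```

```text
[469.61 180.42 110.1 ] 14.7
lines [464.78 159.79] [468.69 202.  ] [466.73 180.9 ]
bolts top [440.06 158.84] [444.53 207.15] slot top [447.45 182.51]
flange front [449.2  183.19] pin tip [450.57 182.54] grip [447.49 176.85] [448.59 188.81] [486.29 172.65] [487.51 185.85] fl [465.75 161.52] [469.45 201.5 ]
```

Request:
{"method": "servo_tool", "body": {"targets": [{"tx": 6,"ty": 0.6,"tz": 0,"wx": 0,"wy": 0,"wz": 0,"claw": 1},{"tx": 7,"ty": 0,"tz": 0,"wx": 0,"wy": 0,"wz": 0,"claw": 1},{"tx": 5,"ty": 0,"tz": 0,"wx": 0,"wy": 0,"wz": 0,"claw": 1},{"tx": 2,"ty": 0,"tz": 0,"wx": 0,"wy": 0,"wz": 0,"claw": 1},{"tx": 0,"ty": 0,"tz": 0,"wx": 0,"wy": 0,"wz": 0,"claw": 1}], "squeeze": 80}}

```text
clock: 15.12
position: [468.7, 180.4, 89.3]
eef_rot: [[-0.002, -0.996, 0.092], [-0.0, 0.092, 0.996], [-1.0, 0.002, -0.0]]
wrist_force: [0.4, 0.0, -2.1]
finger_gap: 13.2
```

Request:
{"method": "servo_tool", "body": {"targets": [{"tx": 2,"ty": 0,"tz": 0,"wx": 0,"wy": 0,"wz": 0,"claw": 1},{"tx": 2,"ty": 0,"tz": 0,"wx": 0,"wy": 0,"wz": 0,"claw": 1},{"tx": 0,"ty": 0,"tz": 0,"wx": 0,"wy": 0,"wz": 0,"claw": 1}]}}

```text
clock: 15.37
position: [469.0, 180.5, 85.9]
eef_rot: [[-0.0, -0.996, 0.092], [-0.0, 0.092, 0.996], [-1.0, 0.0, -0.0]]
wrist_force: [0.1, 0.4, -2.4]
finger_gap: 12.6
```

No contact so far. I'll continue in small steps.

Request:
{"method": "servo_tool", "body": {"targets": [{"tx": 2,"ty": 0,"tz": 0,"wx": 0,"wy": 0,"wz": 0,"claw": 1},{"tx": 2,"ty": 0,"tz": 0,"wx": 0,"wy": 0,"wz": 0,"claw": 1},{"tx": 0,"ty": 0,"tz": 0,"wx": 0,"wy": 0,"wz": 0,"claw": 1}]}}

```text
clock: 15.62
position: [468.9, 180.4, 81.8]
eef_rot: [[-0.001, -0.996, 0.092], [-0.0, 0.092, 0.996], [-1.0, 0.001, -0.0]]
wrist_force: [-0.3, 0.3, -1.6]
finger_gap: 13.0
```

Request:
{"method": "servo_tool", "body": {"targets": [{"tx": 2,"ty": 0,"tz": 0,"wx": 0,"wy": 0,"wz": 0,"claw": 1},{"tx": 2,"ty": 0,"tz": 0,"wx": 0,"wy": 0,"wz": 0,"claw": 1},{"tx": 0,"ty": 0,"tz": 0,"wx": 0,"wy": 0,"wz": 0,"claw": 1}]}}

```text
clock: 15.87
position: [468.8, 180.4, 77.7]
eef_rot: [[-0.001, -0.996, 0.092], [-0.0, 0.092, 0.996], [-1.0, 0.001, -0.0]]
wrist_force: [0.2, 0.3, -1.0]
finger_gap: 13.0
```

```bash
cat > v.py <<'E'
from h import *
import sys
n=sys.argv[1]
np.set_printoptions(precision=2,suppress=True)
snap('side','side'+n);snap('wrist','wrist'+n)
s=env.sense(); print(s['clock'],s['position'],s['wrist_force'],s['wrist_torque'],s['qpos'])
a=cv2.imread(f'pics/side{n}.png'); a=cv2.resize(a[200:330,140:270],None,fx=3,fy=3,interpolation=cv2.INTER_CUBIC)
b=cv2.imread(f'pics/wrist{n}.png'); b=cv2.resize(b[80:340,130:390],None,fx=1.5,fy=1.5,interpolation=cv2.INTER_CUBIC)
cv2.imwrite(f'pics/v{n}.png',np.hstack([a,b]))
E
python3 v.py 11
```

```text
15.9667 [468.98 180.47  78.04] [-0.6   0.44 -2.32] [ 0.01 -0.07  0.02] [ 0.13  0.47  1.65  0.    1.02 -1.35]
```

View pics/v11.png

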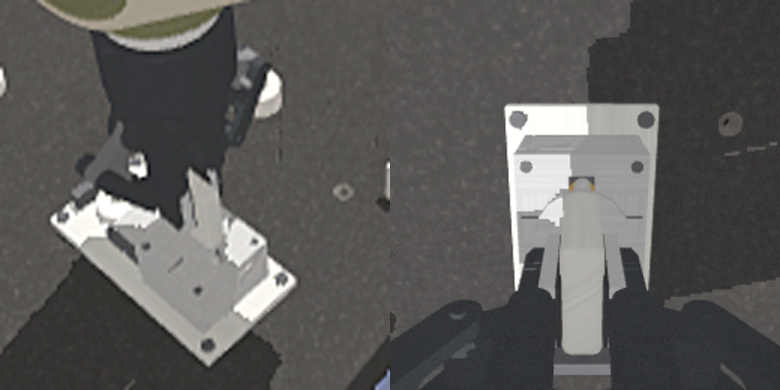

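The stem and pin are in the hole and slots, with no side force. Next I push down on the spring.

Request:
{"method": "servo_tool", "body": {"targets": [{"tx": 2,"ty": 0,"tz": 0,"wx": 0,"wy": 0,"wz": 0,"claw": 1},{"tx": 2,"ty": 0,"tz": 0,"wx": 0,"wy": 0,"wz": 0,"claw": 1},{"tx": 0,"ty": 0,"tz": 0,"wx": 0,"wy": 0,"wz": 0,"claw": 1}]}}

```text
clock: 16.22
position: [469.2, 180.5, 74.0]
eef_rot: [[0.0, -0.996, 0.092], [0.0, 0.092, 0.996], [-1.0, -0.0, 0.0]]
wrist_force: [-0.3, 0.8, 1.4]
finger_gap: 13.1
```

Request:
{"method": "servo_tool", "body": {"targets": [{"tx": 2,"ty": 0,"tz": 0,"wx": 0,"wy": 0,"wz": 0,"claw": 1},{"tx": 2,"ty": 0,"tz": 0,"wx": 0,"wy": 0,"wz": 0,"claw": 1},{"tx": 0,"ty": 0,"tz": 0,"wx": 0,"wy": 0,"wz": 0,"claw": 1},{"tx": 0,"ty": 0,"tz": 0,"wx": 0,"wy": 0,"wz": 0,"claw": 1}]}}

```text
clock: 16.55
position: [469.2, 180.5, 70.2]
eef_rot: [[0.0, -0.996, 0.092], [0.0, 0.092, 0.996], [-1.0, -0.0, 0.0]]
wrist_force: [-0.3, 0.6, 3.4]
finger_gap: 12.8
```

Request:
{"method": "servo_tool", "body": {"targets": [{"tx": 1.5,"ty": 0,"tz": 0,"wx": 0,"wy": 0,"wz": 0,"claw": 1},{"tx": 1,"ty": 0,"tz": 0,"wx": 0,"wy": 0,"wz": 0,"claw": 1},{"tx": 0,"ty": 0,"tz": 0,"wx": 0,"wy": 0,"wz": 0,"claw": 1},{"tx": 0,"ty": 0,"tz": 0,"wx": 0,"wy": 0,"wz": 0,"claw": 1}]}}

```text
clock: 16.88
position: [469.2, 180.5, 67.7]
eef_rot: [[0.0, -0.996, 0.092], [0.0, 0.092, 0.996], [-1.0, -0.0, 0.0]]
wrist_force: [0.7, -0.7, 4.6]
finger_gap: 12.6
```

Request:
{"method": "servo_tool", "body": {"targets": [{"tx": 1,"ty": 0,"tz": 0,"wx": 0,"wy": 0,"wz": 0,"claw": 1},{"tx": 0.7,"ty": 0,"tz": 0,"wx": 0,"wy": 0,"wz": 0,"claw": 1},{"tx": 0,"ty": 0,"tz": 0,"wx": 0,"wy": 0,"wz": 0,"claw": 1},{"tx": 0,"ty": 0,"tz": 0,"wx": 0,"wy": 0,"wz": 0,"claw": 1}], "squeeze": 100}}

```text
clock: 17.22
position: [469.2, 180.5, 66.0]
eef_rot: [[0.0, -0.996, 0.092], [0.0, 0.092, 0.996], [-1.0, -0.0, 0.0]]
wrist_force: [0.8, -0.9, 4.8]
finger_gap: 12.5
```

```bash
python3 v.py 12
```

```text
17.3167 [469.18 180.51  66.02] [-0.25  0.49  5.29] [ 0.04 -0.03  0.02] [ 0.13  0.49  1.67  0.    0.98 -1.35]
```

View pics/v12.png

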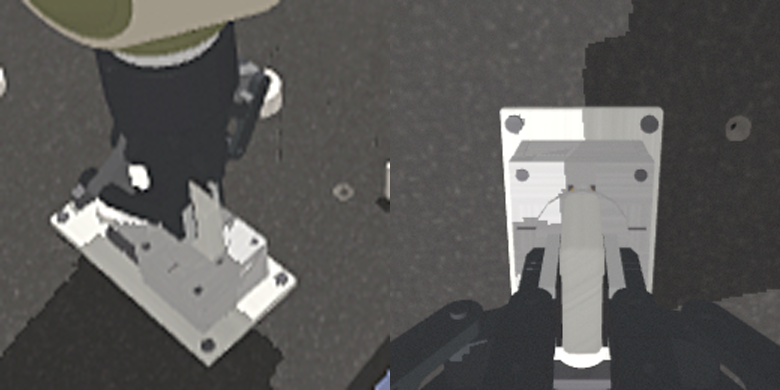

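Request:
{"method": "servo_tool", "body": {"targets": [{"tx": 0.5,"ty": 0,"tz": 0,"wx": 0,"wy": 0,"wz": 0,"claw": 1},{"tx": 0,"ty": 0,"tz": 0,"wx": 0,"wy": 0,"wz": 0,"claw": 1},{"tx": 0,"ty": 0,"tz": 0,"wx": 0.06,"wy": 0,"wz": 0,"claw": 1},{"tx": 0,"ty": 0,"tz": 0,"wx": 0.06,"wy": 0,"wz": 0,"claw": 1},{"tx": 0,"ty": 0,"tz": 0,"wx": 0.06,"wy": 0,"wz": 0,"claw": 1},{"tx": 0,"ty": 0,"tz": 0,"wx": 0,"wy": 0,"wz": 0,"claw": 1}]}}

```text
clock: 17.82
position: [469.1, 180.4, 65.5]
eef_rot: [[0.0, -0.962, 0.271], [-0.0, 0.271, 0.962], [-1.0, -0.0, -0.0]]
wrist_force: [-0.4, -0.9, 6.3]
finger_gap: 12.6
```

```bash
python3 -c "
from h import *
s=env.sense();print(s['wrist_force'],s['wrist_torque'])"
```

```text
[-0.3795583  -0.85344478  6.28580704] [-0.15002393  0.03711915  0.00904536]
```

Request:
{"method": "servo_tool", "body": {"targets": [{"tx": 0,"ty": 0,"tz": 0,"wx": 0.06,"wy": 0,"wz": 0,"claw": 1},{"tx": 0,"ty": 0,"tz": 0,"wx": 0.06,"wy": 0,"wz": 0,"claw": 1},{"tx": 0,"ty": 0,"tz": 0,"wx": 0.06,"wy": 0,"wz": 0,"claw": 1},{"tx": 0,"ty": 0,"tz": 0,"wx": 0,"wy": 0,"wz": 0,"claw": 1}]}}

```text
clock: 18.15
position: [468.9, 180.1, 65.5]
eef_rot: [[-0.0, -0.898, 0.439], [-0.001, 0.439, 0.898], [-1.0, -0.0, -0.001]]
wrist_force: [-2.0, -2.4, 6.3]
finger_gap: 12.8
```

```bash
python3 -c "
from h import *
s=env.sense();print(s['wrist_force'],s['wrist_torque'])"
```

```text
[-1.95133072 -2.42549911  6.31270769] [-0.51583944  0.14749929  0.05516654]
```

Request:
{"method": "servo_tool", "body": {"targets": [{"tx": 0,"ty": 0.2,"tz": -0.4,"wx": 0.06,"wy": 0,"wz": 0,"claw": 1},{"tx": 0,"ty": 0,"tz": -0.4,"wx": 0.06,"wy": 0,"wz": 0,"claw": 1},{"tx": 0,"ty": 0,"tz": 0,"wx": 0.06,"wy": 0,"wz": 0,"claw": 1},{"tx": 0,"ty": 0,"tz": 0,"wx": 0.06,"wy": 0,"wz": 0,"claw": 1},{"tx": 0,"ty": 0,"tz": 0,"wx": 0,"wy": 0,"wz": 0,"claw": 1}]}}

```text
clock: 18.57
position: [468.6, 179.7, 65.5]
eef_rot: [[0.0, -0.768, 0.64], [-0.0, 0.64, 0.768], [-1.0, -0.001, -0.0]]
wrist_force: [-0.4, -1.2, 5.6]
finger_gap: 12.8
```

```bash
python3 -c "
from h import *
s=env.sense();print(s['wrist_force'],s['wrist_torque'])"; python3 v.py 13
```

```text
[-0.35879759 -1.21705668  5.55921241] [-0.22336437 -0.01924804  0.0209409 ]
18.6667 [468.65 179.7   65.53] [-0.52 -1.97  5.26] [-0.24 -0.03  0.04] [ 0.13  0.49  1.67 -0.    0.98 -0.75]
```

View pics/v13.png

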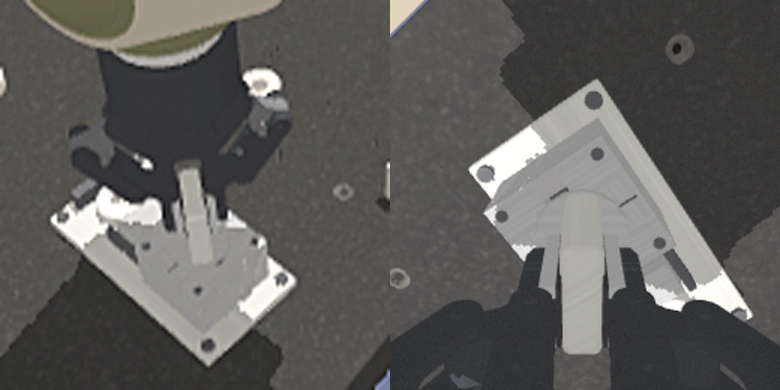

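Request:
{"method": "servo_tool", "body": {"targets": [{"tx": 0,"ty": -0.3,"tz": -0.3,"wx": 0.06,"wy": 0,"wz": 0,"claw": 1},{"tx": 0,"ty": 0,"tz": 0,"wx": 0.06,"wy": 0,"wz": 0,"claw": 1},{"tx": 0,"ty": 0,"tz": 0,"wx": 0.06,"wy": 0,"wz": 0,"claw": 1},{"tx": 0,"ty": 0,"tz": 0,"wx": 0.06,"wy": 0,"wz": 0,"claw": 1},{"tx": 0,"ty": 0,"tz": 0,"wx": 0.06,"wy": 0,"wz": 0,"claw": 1},{"tx": 0,"ty": 0,"tz": 0,"wx": 0,"wy": 0,"wz": 0,"claw": 1}]}}

```text
clock: 19.17
position: [468.4, 179.3, 65.5]
eef_rot: [[-0.0, -0.545, 0.839], [-0.0, 0.839, 0.545], [-1.0, -0.0, -0.0]]
wrist_force: [-0.3, -0.5, 6.1]
finger_gap: 12.8
```

```bash
python3 -c "
from h import *
s=env.sense();print(s['wrist_force'],s['wrist_torque'])"
```

```text
[-0.34885231 -0.48838569  6.09131202] [-0.13019215  0.15848006  0.12809264]
```

Request:
{"method": "servo_tool", "body": {"targets": [{"tx": 0,"ty": 0,"tz": 0,"wx": 0.06,"wy": 0,"wz": 0,"claw": 1},{"tx": 0,"ty": 0,"tz": 0,"wx": 0.06,"wy": 0,"wz": 0,"claw": 1},{"tx": 0,"ty": 0,"tz": 0,"wx": 0.06,"wy": 0,"wz": 0,"claw": 1},{"tx": 0,"ty": 0,"tz": 0,"wx": 0.06,"wy": 0,"wz": 0,"claw": 1},{"tx": 0,"ty": 0,"tz": 0,"wx": 0.06,"wy": 0,"wz": 0,"claw": 1},{"tx": 0,"ty": 0,"tz": 0,"wx": 0,"wy": 0,"wz": 0,"claw": 1}]}}

```text
clock: 19.67
position: [468.1, 179.2, 65.5]
eef_rot: [[-0.001, -0.273, 0.962], [-0.001, 0.962, 0.273], [-1.0, -0.0, -0.001]]
wrist_force: [-1.3, -2.2, 7.3]
finger_gap: 12.8
```

```bash
python3 -c "
from h import *
s=env.sense();print(s['wrist_force'],s['wrist_torque'],s['qpos'])"
```

```text
[-1.27743965 -2.15178029  7.32901615] [-0.36789175  0.38269075  0.05927795] [ 1.29242451e-01  4.91205750e-01  1.66950245e+00 -7.08754121e-04
  9.81996396e-01 -1.46596654e-01]
```

Request:
{"method": "servo_tool", "body": {"targets": [{"tx": 0,"ty": -0.4,"tz": -0.3,"wx": 0.06,"wy": 0,"wz": 0,"claw": 1},{"tx": 0,"ty": 0,"tz": 0,"wx": 0.06,"wy": 0,"wz": 0,"claw": 1},{"tx": 0,"ty": 0,"tz": 0,"wx": 0.06,"wy": 0,"wz": 0,"claw": 1},{"tx": 0,"ty": 0,"tz": 0,"wx": 0.06,"wy": 0,"wz": 0,"claw": 1},{"tx": 0,"ty": 0,"tz": 0,"wx": 0.04,"wy": 0,"wz": 0,"claw": 1},{"tx": 0,"ty": 0,"tz": 0,"wx": 0,"wy": 0,"wz": 0,"claw": 1}]}}

```text
clock: 20.17
position: [467.7, 178.9, 65.5]
eef_rot: [[-0.001, 0.003, 1.0], [-0.0, 1.0, -0.003], [-1.0, -0.0, -0.001]]
wrist_force: [-2.2, -0.8, 7.7]
finger_gap: 12.9
```

```bash
python3 -c "
from h import *
s=env.sense();print(s['wrist_force'],s['wrist_torque'],s['qpos'])"; python3 v.py 14
```

```text
[-2.22100465 -0.83938486  7.74328237] [-0.05021858  0.52427324  0.11987571] [ 1.28546395e-01  4.90709354e-01  1.67053857e+00 -1.23433193e-04
  9.81700698e-01  1.31473030e-01]
20.2667 [467.72 178.91  65.44] [-2.81 -0.56  6.42] [-0.06  0.45  0.1 ] [ 0.13  0.49  1.67 -0.    0.98  0.13]
```

View pics/v14.png

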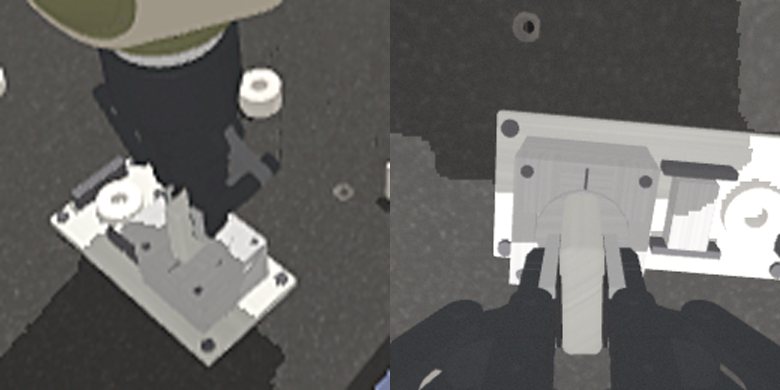

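Request:
{"method": "servo_tool", "body": {"targets": [{"tx": 0,"ty": 0,"tz": -0.5,"wx": 0.03,"wy": 0,"wz": 0,"claw": 1},{"tx": 0,"ty": 0,"tz": 0,"wx": 0.03,"wy": 0,"wz": 0,"claw": 1},{"tx": 0,"ty": 0,"tz": 0,"wx": 0.03,"wy": 0,"wz": 0,"claw": 1},{"tx": 0,"ty": 0,"tz": 0,"wx": 0,"wy": 0,"wz": 0,"claw": 1}]}}

```text
clock: 20.6
position: [467.5, 178.9, 65.5]
eef_rot: [[-0.001, 0.092, 0.996], [-0.0, 0.996, -0.092], [-1.0, -0.0, -0.001]]
wrist_force: [-1.5, -0.9, 5.6]
finger_gap: 12.8
```

```bash
python3 -c "
from h import *
s=env.sense();print(s['wrist_force'],s['wrist_torque'],s['qpos'])"
```

```text
[-1.51170186 -0.93074934  5.56152183] [-0.11964753  0.3694213   0.18650987] [ 1.28640703e-01  4.90214634e-01  1.67159801e+00 -1.76048599e-04
  9.80609004e-01  2.20983475e-01]
```

Request:
{"method": "servo_tool", "body": {"targets": [{"tx": 0,"ty": 0,"tz": 0,"wx": 0.03,"wy": 0,"wz": 0,"claw": 1},{"tx": 0,"ty": 0,"tz": 0,"wx": 0.02,"wy": 0,"wz": 0,"claw": 1},{"tx": 0,"ty": 0,"tz": 0,"wx": 0,"wy": 0,"wz": 0,"claw": 1},{"tx": 0,"ty": 0,"tz": 0,"wx": 0,"wy": 0,"wz": 0,"claw": 1}]}}

```text
clock: 20.93
position: [467.5, 178.9, 65.5]
eef_rot: [[-0.001, 0.14, 0.99], [-0.0, 0.99, -0.14], [-1.0, -0.0, -0.001]]
wrist_force: [-2.3, 0.7, 6.6]
finger_gap: 12.6
```

```bash
python3 -c "
from h import *
s=env.sense();print(s['wrist_force'],s['wrist_torque'],s['qpos'])"; python3 v.py 15
```

```text
[-2.30616647  0.65975046  6.61433269] [-0.09107812  0.33678245  0.1526895 ] [ 1.28693952e-01  4.90198382e-01  1.67157823e+00 -2.32862179e-04
  9.80692070e-01  2.69451269e-01]
21.0333 [467.44 178.93  65.46] [-1.77 -1.39  7.06] [-0.05  0.32  0.16] [ 0.13  0.49  1.67 -0.    0.98  0.27]
```

View pics/v15.png

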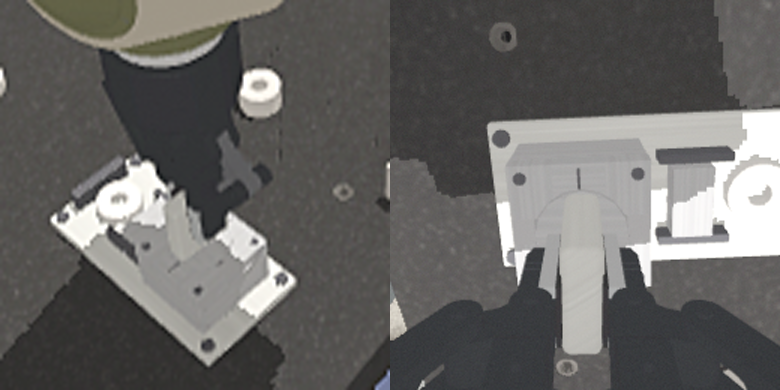

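Request:
{"method": "servo_tool", "body": {"targets": [{"tx": 0,"ty": 0,"tz": 0,"wx": 0.03,"wy": 0,"wz": 0,"claw": 1},{"tx": 0,"ty": 0,"tz": 0,"wx": 0.02,"wy": 0,"wz": 0,"claw": 1},{"tx": 0,"ty": 0,"tz": 0,"wx": 0,"wy": 0,"wz": 0,"claw": 1},{"tx": 0,"ty": 0,"tz": 0,"wx": 0,"wy": 0,"wz": 0,"claw": 1}]}}

```text
clock: 21.37
position: [467.4, 179.0, 65.5]
eef_rot: [[-0.001, 0.189, 0.982], [-0.0, 0.982, -0.189], [-1.0, -0.001, -0.001]]
wrist_force: [-2.0, -0.0, 7.7]
finger_gap: 12.7
```

```bash
python3 - <<'E'
from h import *
import pickle
np.set_printoptions(precision=3,suppress=True)
for i in range(4):
  im=optics.get_image('wrist'); s=env.sense(); print(s['wrist_force'],s['wrist_torque'],s['position'])
im=snap('wrist','w16'); pickle.dump(im,open('w16.pkl','wb'))
a=cv2.imread('pics/w16.png');cv2.imwrite('pics/w16z.png',cv2.resize(a[140:300,190:420],None,fx=3.4,fy=3.4,interpolation=cv2.INTER_CUBIC))
print(s['clock'],s['eef_rot'])
E
```

```text
[-1.768 -0.182  6.346] [0.056 0.354 0.563] [467.408 178.964  65.471]
[-1.808 -0.079  7.368] [-0.023  0.422  0.529] [467.412 178.958  65.484]
[-1.881 -0.104  5.873] [0.034 0.355 0.553] [467.388 178.975  65.489]
[-2.318  0.219  7.316] [-0.019  0.403  0.546] [467.416 178.971  65.493]
21.5667 [[-0.001  0.188  0.982]
 [-0.     0.982 -0.188]
 [-1.    -0.001 -0.001]]
```

View pics/w16z.png

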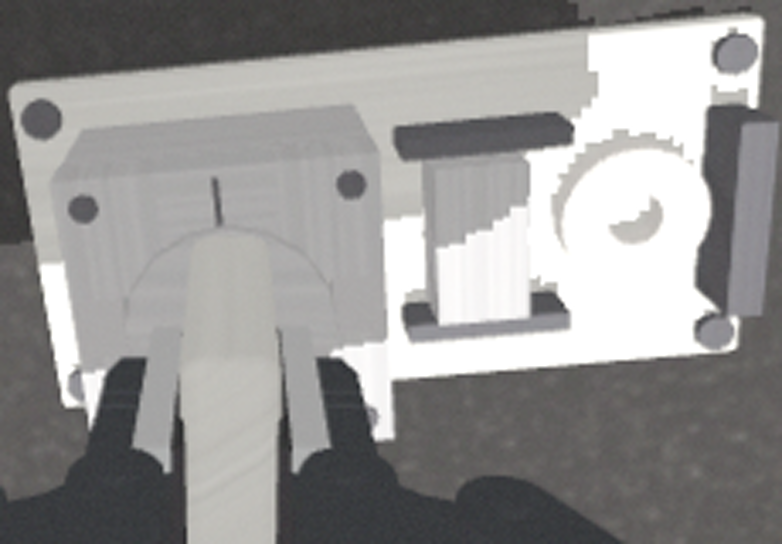

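Request:
{"method": "servo_tool", "body": {"targets": [{"tx": 0,"ty": 0,"tz": 0,"wx": -0.01,"wy": 0,"wz": 0,"claw": 1},{"tx": 0,"ty": 0,"tz": 0,"wx": 0,"wy": 0,"wz": 0,"claw": 1},{"tx": 0,"ty": 0,"tz": 0,"wx": 0,"wy": 0,"wz": 0,"claw": 1},{"tx": 0,"ty": 0,"tz": 0,"wx": 0,"wy": 0,"wz": 0,"claw": 1},{"tx": 0,"ty": 0,"tz": 0,"wx": 0,"wy": 0,"wz": 0,"claw": 1},{"tx": 0,"ty": 0,"tz": 0,"wx": 0,"wy": 0,"wz": 0,"claw": 1}]}}

```text
clock: 22.12
position: [467.4, 179.0, 65.5]
eef_rot: [[-0.001, 0.179, 0.984], [-0.0, 0.984, -0.179], [-1.0, -0.0, -0.001]]
wrist_force: [-1.7, -0.3, 6.3]
finger_gap: 12.6
```

```bash
python3 - <<'E'
from h import *
import pickle
np.set_printoptions(precision=3,suppress=True)
s=env.sense(); print(s['clock'],s['wrist_force'],s['wrist_torque'],s['position'],s['finger_gap'])
im=pickle.load(open('w16.pkl','rb'))
z=lambda u,v,h=20: atz(im,(190+u/3.4,140+v/3.4),h)[:2]
print('jaw',z(428,240,23),z(528,230,23),'ring left',z(562,215,23))
im=optics.get_image('side')
for q in ['milled_block','v_block','steel_ring']:
  r=optics.spot_point('side',q); print(q,[(np.array(x['xy']),round(x['p'],2)) for x in r[:2]])
E
```

```text
22.1167 [-1.723 -0.254  6.293] [0.013 0.358 0.489] [467.413 178.973  65.493] 12.570490379865717
jaw [510.825 179.296] [531.634 177.593] ring left [538.874 179.613]
milled_block [(array([281.6, 231.6]), 0.81)]
v_block [(array([283. , 265.8]), 0.65)]
steel_ring [(array([229.1, 233. ]), 0.76)]
```

The turn is at the hard stop with 0.49 N m on it, the jaw gap is about 7–8 mm, and the bystanders have not moved. I'm handing the job in.

```bash
python3 -c "
from h import *
print(env.finish_job())"
```

```text
the job is handed in; nothing more can be done
None
```

The key is in the socket, pushed down and fully turned. I handed the job in at about 22 s of the 51 s allowed, with the arm still gripping it. No verdict was reported.

**What I did:** I gripped the key across its flats and raised it about 1 mm. I slid it straight out of the open end of the rack and carried it across on the robot's side of the measuring machine. It went into the socket with the pin through the slots and no measurable contact force. I then pushed it down against the spring and turned it clockwise to the hard stop.

**Last checks:**
- **Seating:** from the tool height, `key_center` is about 13 mm above the mouth. The vertical force was a steady 6–7 N, which fits the spring and shows no flange contact.
- **Turn:** torque about the axis jumped from about 0.16 to 0.55 N m at the end of the turn, so it is on the stop. I eased it slightly to 0.49 N m for the hold.
- **Jaw:** the wrist picture showed the jaw about 7–8 mm back from the ring, against 8 mm for fully open.
- **Bystanders:** the milled block, V block and steel ring were found within about 2 pixels of their first side-view positions.

**What did not agree:**
- **Socket position:** before the key arrived, the top and side views put the socket about 5 mm farther to the robot's left than the wrist camera did. I used the wrist camera, and the fit confirmed it.
- **Turn angle:** the gripper turned about 95°, a few degrees more than the key's nominal 90°. I put the excess down to flex in the grip against the stop.
- **Side force:** about 2 N remained on the key at the end.

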